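# Pack a kit: free the cabinet pulls from the guarded nest and seal the screw tubs

### The arm

A 6-joint arm with a two-finger parallel gripper is mounted at the origin on the work surface. World frame = base frame: x ahead of the robot, y to its left, z up, the work surface at z = 0. Lengths are in m, angles in rad, forces in N, time in s.
With the tool pointing down it reaches from about 0.225 to 0.875 m from the base axis. Payload 3.4 kg.
Tool frame: the origin (TCP) lies between the finger pads; the fingertips stand 19 mm ahead of it and the grasp point (between the pads) is the TCP; z points along the fingers, y is the direction in which the jaws open and shut (so a half turn about z gives the same grasp; the last joint's range is limited). The gripper opens to 85 mm and grips with 20 to 120 N. Pads are 22 mm wide; open, the fingers measure 114 mm over their backs; the gripper's body (76 mm by 85 mm) begins 54 mm behind the grasp point. The pads swing forward as they close: fully open they stand 13 mm farther back than shut.
Start: joints at [1.077, 0.276, 1.505, -0, 1.361, -0.121], TCP at [0.209, 0.536, 0.25] pointing down, gripper open.
Joint ranges: [-2.89, 2.89], [-0.75, 2.08], [0.22, 2.7], [-1.18, 4.32], [0.11, 2.71], [-2.7, 2.7]. Speed limits (rad/s): [2.57, 2.57, 3.14, 3.14, 3.14, 3.14].

### API

Orientations are given as a unit quaternion [w, x, y, z].
In Python, from rig import ctrl gives the robot as it stands.
- The arm moves only by the tool step_arm, never from a script. Its argument "moves" is a list of rows, each a list of 3 entries, a list of its own where there are three numbers: the shift along the tool's x, y, z in cm, then the turn about the tool's z in degrees, then the closure, from -1 (fully open) to 1 (shut), so that 0 is half open. A call has 1 to 20 rows; each row is the pose to reach, as a shift and turn from the pose measured when the call began, along the tool's axes at that moment; what a row does not reach only later rows make up. A row lasts 1/12 s, in which the tool goes at most 41.7 mm and 7.16 degrees, less where a joint would pass 70% of its speed; a pose out of reach is approached as far as the arm can. A call with a gripper value outside its range is refused whole. The fingers move at their own pace and stop on an object; "squeeze" is the grip in N (left out, the last holds). Time passes only in rows, so rows that repeat a pose let the fingers close. It gives the time, the measured TCP pose, the force and the opening at its end, in the units of the state.
- ctrl.get_state(): the state, without advancing time (a new reading comes with each control period).
- ctrl.grab_frame(name): name is "side" or "top"; returns the picture (400x640x3 uint8, red, green, blue); there is no depth.
- ctrl.camera_params(name): a dict with "K" (3x3 intrinsics, pixels), "R" (3x3) and "t" (3): a world point X has camera coordinates R X + t. Camera axes: x right, y down, z forward; pixel columns grow to the right and rows downward; lengths in m; the calibration is good to about 2 mm. A picture is of the moment at which its call begins. camera_params takes no time and is no camera call.
- ctrl.hand_in(): hands the job in, once; it reports no verdict.
Trained networks look in the newest picture that a camera, given by its name, has taken for a name from the list of things; names that differ only in an ending like _2 or _b are one class to them, and where a whole thing is asked for, a point or a joint stands for the part that bears it (a point fixed in the world has none). Each returns a list of dicts, best first, with "conf" (0 to 1); they miss things now and then, are a little off and sometimes report something else, mostly with a low value. They report only what shows in the picture. A call takes as long as a camera call. They do not tell look-alikes from the thing itself.
- ctrl.outline_of(camera, query): "mask" (400x640 bool, what is visible of it) and "extent" ([centre column, centre row, width, height] in pixels, round what is visible of it).
The state is a dict: "clock": time; "qpos": joint angles; "qd": joint speeds; "tau": joint torques, N m; "position": TCP position; "ee_rot": TCP orientation; "contact_force": force on the tool from outside, world axes, zero at the start; "wrist_torque": the same for the moment, N m; "width": finger opening in m.
Only numpy, scipy, OpenCV 4.12 (cv2) and the standard library are available. Lean on these libraries where they do the work, as an engineer would, in place of code of your own. Each camera call takes 0.05 s, during which the arm holds its last target.

### The job

Pack the kit into the cardboard carton: turn each brass pull in the drying nest until its foot lines up with its guard slot, draw it out and stand it upright in a pull pocket, one to a pocket; and stand every screw tub upright in a tub pocket and make sure that its lid is pressed fully home. Leave the two glass knobs standing behind the tubs alone.

Things in the scene. Friction and masses are not known exactly. Their poses are not given: they have to be found in the camera images.
- nest: Drying nest, fixed: white floor plate 200 x 200 mm, its top 8 mm above the bench; above it on corner legs a blue guard plate 200 x 200 x 4 mm, top 45 mm above the bench, with four through slots, each 56 mm long (nest x) and 24 mm wide (nest y), centred at nest x, y = (+-45, +-45) mm. Under the guard the feet of the pulls can turn freely. Origin: centre of the underside, z up.
- pull0 (a point): Loose brass cabinet pull, 88 mm tall, 0.12 kg, may be absent. Point: its centre, 44 mm above its underside; z up, x along the foot. From below: flat bar foot 46 (x) x 16 (y) x 10 mm, round stem 10 mm thick, flat tab 30 (x) x 10 (y) x 40 mm tall (48 to 88 mm above the underside) in line with the foot. Stands on the nest's floor plate in the slot at (-45, -45).
- pull1 (a point): Pull like pull0, may be absent; in the slot at (-45, +45). At the start each pull stands within 2 mm of its slot's centre, foot under the guard and turned 45 to 90 degrees to the slot either way, tab above the guard. The guard holds it down until its foot lies along the slot (then 4 to 5 mm play each side). A half turn makes no difference.
- pull2 (a point): Pull like pull0 and pull1, may be absent; in the slot at (+45, -45).
- pull3 (a point): Pull like pull0 and pull1, may be absent; in the slot at (+45, +45).
- tub0 (a point): Loose, full screw tub, may be absent: blue cylinder 46 mm diameter, 52 mm tall, about 0.12 kg, with a white push-in lid on top, 42 mm diameter, 10 mm thick (62 mm in all with the lid home). Point: centre of the blue cylinder, 26 mm above its underside; z up. At the start it stands on the bench between nest and carton.
- lid0 (a joint): Height of tub0's lid above home, m: 0 fully home, at most 0.008; starts from 0 to 0.007. An orange collar shows under a proud lid. It stays where it is left and goes down to a firm stop when pressed on top with more than about 4 N; 8 to 12 N is plenty.
- tub1 (a point): Loose, full screw tub, may be absent: blue cylinder 46 mm diameter, 52 mm tall, about 0.12 kg, with a white push-in lid on top, 42 mm diameter, 10 mm thick (62 mm in all with the lid home). Point: centre of the blue cylinder, 26 mm above its underside; z up. At the start it stands on the bench between nest and carton.
- lid1 (a joint): Height of tub1's lid above home, m: 0 fully home, at most 0.008; starts from 0 to 0.007. An orange collar shows under a proud lid. It stays where it is left and goes down to a firm stop when pressed on top with more than about 4 N; 8 to 12 N is plenty.
- tub2 (a point): Loose, full screw tub, may be absent: blue cylinder 46 mm diameter, 52 mm tall, about 0.12 kg, with a white push-in lid on top, 42 mm diameter, 10 mm thick (62 mm in all with the lid home). Point: centre of the blue cylinder, 26 mm above its underside; z up. At the start it stands on the bench between nest and carton.
- lid2 (a joint): Height of tub2's lid above home, m: 0 fully home, at most 0.008; starts from 0 to 0.007. An orange collar shows under a proud lid. It stays where it is left and goes down to a firm stop when pressed on top with more than about 4 N; 8 to 12 N is plenty.
- carton: Open cardboard carton, fixed to the bench, outside 230 (x) x 290 (y) mm, walls 5 mm thick and 40 mm high. Origin: centre of the underside on the bench, z up. It holds a white insert whose top is 20 mm above the bench; the pockets in it are 15 mm deep.
- pocket0 (a point): Centre of the floor of a pull pocket in the insert, 5 mm above the bench: 60 mm long along the carton's y, 28 mm wide along its x, axes as the carton's. Any pull may go in any of the four.
- pocket1 (a point): Centre of the floor of a pull pocket in the insert, 5 mm above the bench: 60 mm long along the carton's y, 28 mm wide along its x, axes as the carton's. Any pull may go in any of the four.
- pocket2 (a point): Centre of the floor of a pull pocket in the insert, 5 mm above the bench: 60 mm long along the carton's y, 28 mm wide along its x, axes as the carton's. Any pull may go in any of the four.
- pocket3 (a point): Centre of the floor of a pull pocket in the insert, 5 mm above the bench: 60 mm long along the carton's y, 28 mm wide along its x, axes as the carton's. Any pull may go in any of the four.
- well0 (a point): Centre of the floor of a tub pocket, 56 x 56 mm, 5 mm above the bench, axes as the carton's. Any tub may go in any of the three.
- well1 (a point): Centre of the floor of a tub pocket, 56 x 56 mm, 5 mm above the bench, axes as the carton's. Any tub may go in any of the three.
- well2 (a point): Centre of the floor of a tub pocket, 56 x 56 mm, 5 mm above the bench, axes as the carton's. Any tub may go in any of the three.
- knob0: Glass knob 45 mm tall, 32 mm wide, standing on the bench behind the tubs; not part of the job, leave it alone. Origin: on its underside.
- knob1: Glass knob like knob0, beside it; not part of the job, leave it alone. Origin: on its underside.
Things that resemble listed ones, but are neither listed nor needed, are in the scene too. What is shaped like the part that bears pull1 but pink or red is not meant.

How it is judged:
By the outcome, as a careful person would: the job done as asked, in the order asked, and still so for the second after the job is handed in, with the robot touching nothing.
Of pull_b0, pull_b1, pull_b2, pull_b3 only 2 to 4 are there at a start; the rules pass over those that are not, and their reading is None.
Of tub_b0, tub_b1, tub_b2 only 2 to 3 are there at a start; the rules pass over those that are not, and their reading is None.
At some moment in a run one of tub_b0, tub_b1, tub_b2 may be knocked a few centimetres aside while the robot is not near it.
It also fails if it takes over 210 s, if anything falls off the work surface, if the arm or the gripper's body presses on something with over 40 N, if the wrist force passes 120 N, or if a joint passes its speed limit or range.

## Working session

There is one attempt and no reset: what is moved stays moved. The work goes in short steps, Python scripts to look and compute and a tool call to move; the robot and the scene stay as the last step left them, time stands still between calls to the robot, and variables do not carry over. Pictures are saved under pics/ and viewed, and the job is handed in when it is done.

Besides the shell and the picture viewer there is one more tool, called after "Emit:" in YAML: its name, and indented under it one key for each argument. step_arm: Moves the arm, as the interface text tells. Its arguments: {"type":"object","properties":{"moves":{"type":"array"},"squeeze":{"type":"number"}},"required":["moves"]}

```bash
ls; mkdir -p pics
python3 - <<'E'
from rig import ctrl
import cv2
for n in("side","top"):
    f=ctrl.grab_frame(n); cv2.imwrite(f"pics/{n}0.png",f[:,:,::-1])
    p=ctrl.camera_params(n); print(n,p)
print(ctrl.get_state())
E
```

```text
pics
side {'K': array([[416.2153043 ,   0.        , 327.21470525],
       [  0.        , 416.2153043 , 199.49496175],
       [  0.        ,   0.        ,   1.        ]]), 'R': array([[-0.98098793, -0.19307973, -0.01956792],
       [-0.13736782,  0.76205896, -0.63276869],
       [ 0.13708671, -0.61805045, -0.77409358]]), 't': array([0.55710526, 0.08255357, 0.98799906])}
top {'K': array([[384.49572298,   0.        , 322.34351081],
       [  0.        , 384.49572298, 197.68387469],
       [  0.        ,   0.        ,   1.        ]]), 'R': array([[ 0.02547821, -0.99927233,  0.02838432],
       [-0.98034715, -0.0305319 , -0.19490321],
       [ 0.19562801, -0.02286071, -0.98041168]]), 't': array([0.01267581, 0.58347264, 1.02845709])}
{'clock': 0.1, 'qpos': array([ 1.07699770e+00,  2.76562984e-01,  1.50602688e+00, -7.73263659e-07,
        1.36071247e+00, -1.20987333e-01]), 'qd': array([ 0.00042528, -0.00040084, -0.00210484, -0.00151155, -0.00171546,
       -0.00051539]), 'tau': array([ 2.37295564e-03, -4.17695475e+01, -2.46405691e+01, -4.48310047e-04,
        5.75958984e-03, -2.01277949e-06]), 'position': array([0.20921879, 0.53510301, 0.24950027]), 'ee_rot': array([-2.58292070e-04,  1.85327867e-01,  9.82676371e-01, -8.14882174e-04]), 'contact_force': array([-0.02200324, -1.04590058, -0.01956774]), 'wrist_torque': array([ 0.06266486, -0.01464875, -0.00459923]), 'width': 0.08545681470116279}
```

View pics/side0.png

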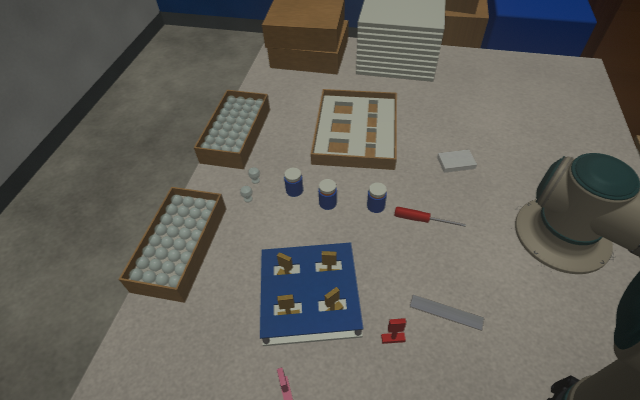

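View pics/top0.png

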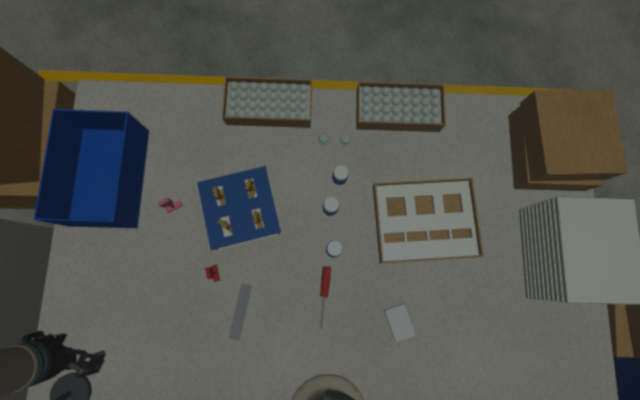

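```bash
cat > h.py <<'E'
import numpy as np,cv2
from rig import ctrl
def ray(cam,uv,z):
    p=ctrl.camera_params(cam);K,R,t=p["K"],p["R"],p["t"]
    uv=np.atleast_2d(np.array(uv,float))
    d=(np.linalg.inv(K)@np.c_[uv,np.ones(len(uv))].T)
    d=(R.T@d).T; c=-R.T@t
    s=(z-c[2])/d[:,2]
    return c+s[:,None]*d
def proj(cam,X):
    p=ctrl.camera_params(cam)
    q=(np.atleast_2d(X)@p["R"].T+p["t"])@p["K"].T
    return q[:,:2]/q[:,2:]
def crop(f,x0,y0,x1,y1,s,name):
    c=cv2.resize(f[y0:y1,x0:x1],None,fx=s,fy=s,interpolation=cv2.INTER_CUBIC)
    cv2.imwrite(name,c[:,:,::-1])
E
python3 - <<'E'
from h import *
import pickle
a=cv2.imread("pics/top0.png")[:,:,::-1];b=cv2.imread("pics/side0.png")[:,:,::-1]
crop(a,190,155,290,255,6,"pics/c1.png");crop(b,250,235,370,350,6,"pics/c2.png")
out={}
for n in("nest","pull0","tub0","lid0","carton","knob0"):
  for c in("top","side"):
    r=ctrl.outline_of(c,n); out[n,c]=r
    print(n,c,[(round(d["conf"],2),np.round(d["extent"],1).tolist(),int(d["mask"].sum())) for d in r])
pickle.dump(out,open("o.pkl","wb"))
E
```

```text
nest top [(0.79, [241.0, 209.9, 84.2, 83.9], 4708)]
nest side [(0.95, [310.6, 294.4, 103.9, 100.5], 8254), (0.5, [354.2, 130.7, 86.1, 82.7], 6183)]
pull0 top [(0.61, [169.2, 205.3, 24.7, 12.5], 225), (0.6, [429.1, 220.7, 109.3, 84.9], 8305), (0.55, [260.0, 220.0, 11.7, 15.8], 130), (0.52, [219.1, 195.8, 15.3, 16.2], 131), (0.5, [250.5, 189.2, 9.2, 23.3], 142), (0.47, [213.4, 271.5, 14.8, 19.4], 211)]
pull0 side [(0.81, [287.6, 305.1, 23.4, 19.1], 312), (0.79, [392.0, 331.2, 23.4, 25.6], 452), (0.76, [284.6, 262.6, 18.9, 22.0], 269), (0.67, [334.6, 297.9, 21.5, 20.0], 308), (0.64, [328.1, 263.1, 15.4, 22.1], 202), (0.55, [285.5, 383.1, 16.7, 30.6], 275)]
tub0 top [(0.77, [341.0, 174.2, 11.3, 15.8], 225), (0.69, [329.9, 205.4, 13.1, 16.6], 208), (0.54, [334.1, 249.2, 14.5, 18.3], 207)]
tub0 side [(0.97, [293.0, 182.1, 14.0, 29.1], 438), (0.93, [378.8, 198.4, 23.8, 30.7], 494), (0.92, [329.3, 194.4, 18.8, 34.1], 452)]
lid0 top [(0.71, [329.9, 203.9, 21.5, 9.4], 177), (0.62, [335.5, 247.7, 11.0, 14.8], 179), (0.59, [342.4, 172.3, 12.0, 12.8], 134)]
lid0 side [(0.7, [376.1, 190.2, 18.2, 16.7], 222), (0.64, [326.8, 188.8, 18.1, 14.3], 236), (0.54, [292.5, 174.9, 14.7, 11.0], 177)]
carton top [(0.78, [429.6, 221.6, 114.5, 91.4], 8334)]
carton side [(0.76, [354.1, 130.7, 84.0, 80.3], 6264)]
knob0 top [(0.67, [344.1, 141.4, 8.5, 12.2], 99), (0.47, [324.2, 139.8, 10.0, 10.7], 91)]
knob0 side [(0.61, [247.3, 194.2, 9.3, 15.6], 167), (0.51, [254.8, 174.7, 8.5, 21.4], 151), (0.15, [310.2, 294.6, 102.3, 103.6], 8335)]
```

View pics/c1.png

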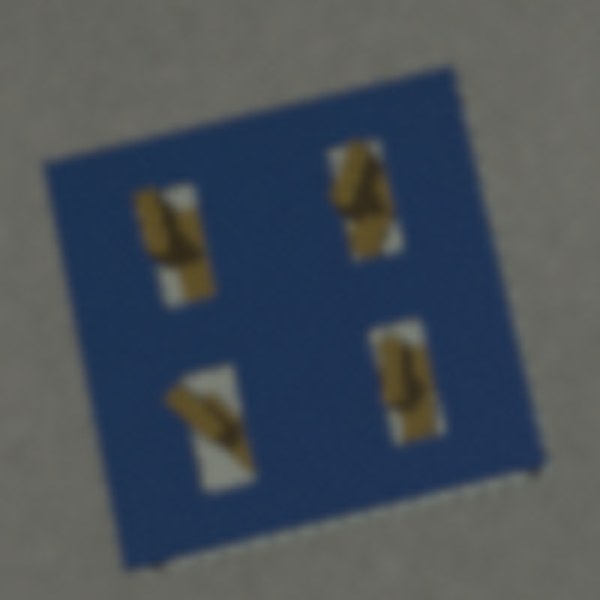

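View pics/c2.png

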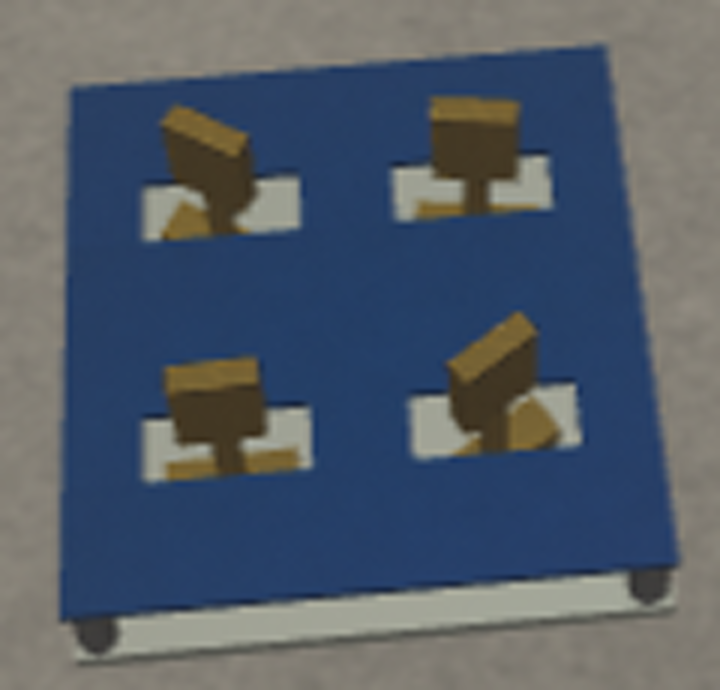

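Run:
```python
from h import *
o=lambda c,x0,y0:np.array(c)/6+[x0-.5,y0-.5]
t=o([[45,162],[453,68],[545,465],[125,570]],190,155)
s=o([[72,88],[605,46],[680,565],[62,618]],250,235)
T=ray("top",t,.045);S=ray("side",s,.045)
for n,A in(("T",T),("S",S)):
    print(n,A[:,:2].round(4).tolist(),A.mean(0).round(4),[round(float(np.linalg.norm(A[i]-A[i-1])),4) for i in range(4)])
    print([round(float(np.degrees(np.arctan2(*(A[i]-A[i-1])[[1,0]]))),2) for i in range(4)])
# slots (top view corners)
sl=[[[148,192],[197,184],[215,297],[168,307]]]
A=ray("top",o(sl[0],190,155),.045);print(A.round(4),[np.linalg.norm(A[i]-A[i-1]).round(4) for i in range(4)])
# tab top faces side view, z=.096
tabs={"TL":[[178,106],[247,137],[240,155],[163,126]],"TR":[[430,97],[519,102],[518,123],[430,120]],"BL":[[165,370],[257,358],[260,380],[166,391]],"BR":[[447,362],[520,314],[537,333],[460,380]]}
for k,v in tabs.items():
    A=ray("side",o(v,250,235),.096); d=A[1]-A[0]+A[2]-A[3]
    print(k,A.mean(0).round(4),np.degrees(np.arctan2(d[1],d[0])).round(1),[np.linalg.norm(A[i]-A[i-1]).round(4) for i in range(4)])
```

```text
T [[0.6212, 0.3877], [0.674, 0.1971], [0.4838, 0.1439], [0.43, 0.3342]] [0.5523 0.2657 0.045 ] [0.1986, 0.1978, 0.1975, 0.1977]
[15.63, -74.53, -164.39, 105.79]
S [[0.6773, 0.196], [0.4863, 0.1421], [0.4309, 0.3347], [0.6223, 0.3886]] [0.5542 0.2653 0.045 ] [0.2003, 0.1985, 0.2004, 0.1988]
[-74.06, -164.25, 106.05, 15.72]
[[0.6082 0.3379 0.045 ]
 [0.6128 0.3151 0.045 ]
 [0.5586 0.3026 0.045 ]
 [0.5531 0.3242 0.045 ]] [np.float64(0.0568), np.float64(0.0233), np.float64(0.0557), np.float64(0.0223)]
TL [0.6102 0.2341 0.096 ] 165.8 [np.float64(0.0092), np.float64(0.0276), np.float64(0.0073), np.float64(0.0295)]
TR [0.522  0.2096 0.096 ] -172.6 [np.float64(0.0092), np.float64(0.0307), np.float64(0.0084), np.float64(0.0301)]
BL [0.5853 0.3213 0.096 ] -161.7 [np.float64(0.0073), np.float64(0.0294), np.float64(0.0078), np.float64(0.0299)]
BR [0.4997 0.2955 0.096 ] -134.7 [np.float64(0.0075), np.float64(0.0288), np.float64(0.0087), np.float64(0.0295)]
```

Run:
```python
from h import *
a=cv2.imread("pics/top0.png")[:,:,::-1];b=cv2.imread("pics/side0.png")[:,:,::-1]
g=lambda f:cv2.convertScaleAbs(f,alpha=1.6)
crop(g(a),365,170,490,270,6,"pics/c3.png");crop(g(b),305,80,405,175,6,"pics/c4.png")
crop(g(b),275,160,395,220,6,"pics/c5.png")
```

```text
(no output)
```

View pics/c3.png

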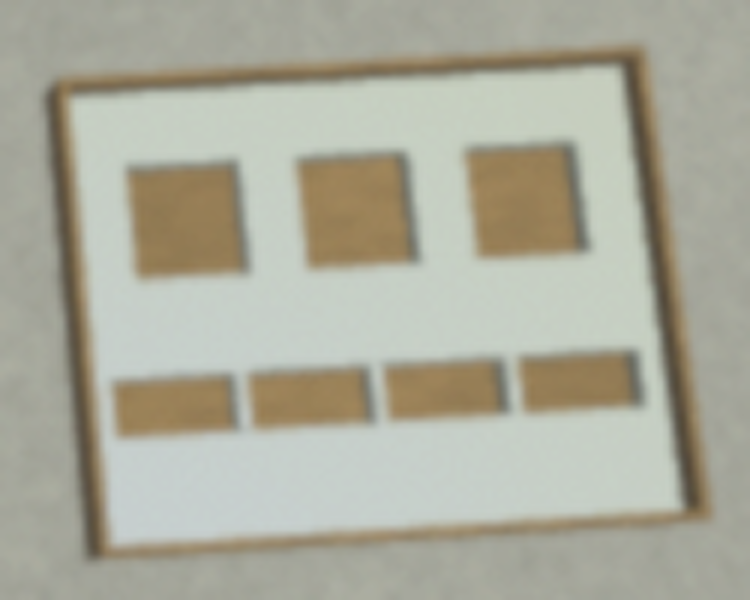

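View pics/c4.png

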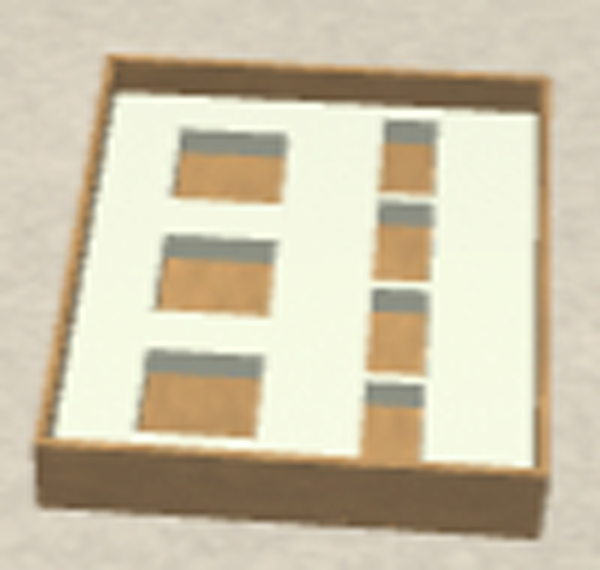

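View pics/c5.png

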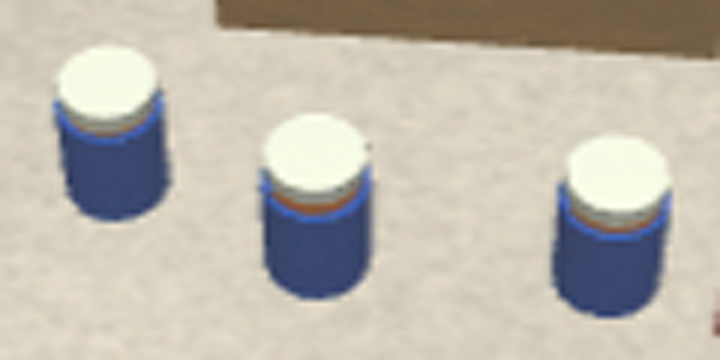

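Run:
```python
from h import *
o=lambda c,x0,y0:np.array(c)/6+[x0-.5,y0-.5]
R=ray("top",o([[55,85],[645,48],[710,515],[92,555]],365,170),.04)
R2=ray("side",o([[107,57],[550,78],[548,470],[37,440]],305,80),.04)
for A in(R,R2):
    print(A.round(4)[:,:2].tolist(),A.mean(0).round(4),[np.linalg.norm(A[i]-A[i-1]).round(4) for i in range(4)],[np.degrees(np.arctan2(*(A[i]-A[i-1])[[1,0]])).round(1) for i in range(4)])
top={"w0":[[127,166],[238,160],[248,270],[138,277]],"w1":[[297,156],[407,150],[418,262],[309,268]],"w2":[[465,148],[573,142],[587,250],[477,257]],
"p0":[[114,381],[234,375],[240,429],[120,436]],"p1":[[249,372],[368,366],[376,421],[256,428]],"p2":[[385,364],[502,358],[509,411],[392,418]],"p3":[[519,356],[636,350],[642,405],[526,411]]}
side={"w2":[[180,128],[288,133],[280,203],[172,196]],"w1":[[163,235],[277,240],[270,316],[155,309]],"w0":[[147,350],[264,355],[257,438],[137,430]],
"p3":[[386,120],[437,123],[434,195],[380,190]],"p2":[[379,201],[433,203],[430,282],[374,278]],"p1":[[372,288],[428,292],[425,376],[367,371]],"p0":[[365,381],[423,385],[420,463],[360,458]]}
for k in top:
    A=ray("top",o(top[k],365,170),.02).mean(0); B=ray("side",o(side[k],305,80),.02).mean(0)
    print(k,A.round(4)[:2],B.round(4)[:2])
```

```text
[[0.6324, -0.1191], [0.6603, -0.4086], [0.4347, -0.4279], [0.4085, -0.1362]] [ 0.534 -0.273  0.04 ] [np.float64(0.2246), np.float64(0.2909), np.float64(0.2264), np.float64(0.2929)] [np.float64(4.4), np.float64(-84.5), np.float64(-175.1), np.float64(95.1)]
[[0.6631, -0.4086], [0.4351, -0.4291], [0.4104, -0.1461], [0.6372, -0.1253]] [ 0.5364 -0.2773  0.04  ] [np.float64(0.2845), np.float64(0.2289), np.float64(0.2841), np.float64(0.2278)] [np.float64(-84.8), np.float64(-174.9), np.float64(95.0), np.float64(5.2)]
w0 [ 0.5727 -0.1873] [ 0.5738 -0.1892]
w1 [ 0.5799 -0.2709] [ 0.5814 -0.2727]
w2 [ 0.5873 -0.354 ] [ 0.5891 -0.3574]
p0 [ 0.4813 -0.181 ] [ 0.4836 -0.1856]
p1 [ 0.4872 -0.2464] [ 0.4888 -0.2473]
p2 [ 0.4934 -0.312 ] [ 0.4944 -0.3136]
p3 [ 0.4988 -0.3773] [ 0.5    -0.3792]
```

```bash
cat > plan.py <<'E'
import sys
from h import *
from scipy.spatial.transform import Rotation as Ro
def plan(x,y,z,yaw=None,pr=True):
    s=ctrl.get_state();w,a,b,c=s["ee_rot"];R=Ro.from_quat([a,b,c,w]).as_matrix()
    d=R.T@(np.array([x,y,z])-s["position"])*100
    cy=np.degrees(np.arctan2(R[1,1],R[0,1])); t=0
    if yaw is not None:
        t=-((yaw-cy+180)%360-180)
    q6=np.degrees(s["qpos"][5]);q1=np.degrees(s["qpos"][0])
    n=max(np.linalg.norm(d)/4.17,abs(t)/7.16)
    print(f"t={s['clock']:.1f} shift {d.round(2).tolist()} turn {t:.1f} rows~{n:.1f} | pos {s['position'].round(4)} yawy {cy:.1f} tilt {np.degrees(np.arccos(-R[2,2])):.2f} q6 {q6:.0f} q1 {q1:.0f} -> q6 {np.degrees(np.arctan2(y,x))-q1+q6+t:.0f}")
if __name__=="__main__":
    v=[float(u) for u in sys.argv[1:]]; plan(*v)
E
python3 plan.py .499 .296 .16 135.3
```

```text
t=0.7 shift [-35.69, -11.76, 9.04] turn -66.7 rows~9.3 | pos [0.2095 0.5355 0.2504] yawy 68.6 tilt 0.01 q6 -7 q1 62 -> q6 -105
```

Emit:
step_arm:
  moves:
    - [[-35.7,-11.8,6],-66.7,-1]
    - [[-35.7,-11.8,6],-66.7,-1]
    - [[-35.7,-11.8,6],-66.7,-1]
    - [[-35.7,-11.8,6],-66.7,-1]
    - [[-35.7,-11.8,6],-66.7,-1]
    - [[-35.7,-11.8,6],-66.7,-1]
    - [[-35.7,-11.8,6],-66.7,-1]
    - [[-35.7,-11.8,6],-66.7,-1]
    - [[-35.7,-11.8,6],-66.7,-1]
    - [[-35.7,-11.8,6],-66.7,-1]
    - [[-35.7,-11.8,9],-66.7,-1]
    - [[-35.7,-11.8,9],-66.7,-1]
    - [[-35.7,-11.8,9],-66.7,-1]
    - [[-35.7,-11.8,9],-66.7,-1]
    - [[-35.7,-11.8,9],-66.7,-1]
  squeeze: 40

```text
clock: 1.95
position: [0.4989, 0.2967, 0.1618]
ee_rot: [0.001, -0.386, 0.923, 0.0]
contact_force: [0.1, 0.7, 0.1]
width: 0.0851
```

```bash
python3 plan.py .499 .296 .078 135.3
```

```text
t=1.9 shift [0.06, -0.05, 8.38] turn 0.1 rows~2.0 | pos [0.4989 0.2967 0.1618] yawy 135.4 tilt 0.13 q6 -112 q1 24 -> q6 -105
```

Emit:
step_arm:
  moves:
    - [[0,0,3],0,-1]
    - [[0,0,6],0,-1]
    - [[0,0,8.4],0,-1]
    - [[0,0,8.4],0,-1]
    - [[0,0,8.4],0,-1]
    - [[0,0,8.4],0,1]
    - [[0,0,8.4],0,1]
    - [[0,0,8.4],0,1]
    - [[0,0,8.4],0,1]
    - [[0,0,8.4],0,1]
    - [[0,0,8.4],0,1]
    - [[0,0,8.4],0,1]
    - [[0,0,8.4],0,1]
    - [[0,0,8.4],0,1]
    - [[0,0,8.4],0,1]
    - [[0,0,8.4],0,1]
  squeeze: 40

```text
clock: 3.28
position: [0.4994, 0.2969, 0.0783]
ee_rot: [0.002, -0.386, 0.923, 0.0]
contact_force: [0.1, 0.5, 5.3]
width: 0.0093
```

```bash
python3 plan.py .4975 .2966 .078 105.7
python3 - <<'E'
from h import *
s=ctrl.get_state();print(s["width"],s["contact_force"],s["wrist_torque"])
a=ctrl.grab_frame("side");crop(a,240,220,400,350,5,"pics/d1.png")
E
```

```text
t=3.3 shift [0.16, 0.12, 0.03] turn 29.7 rows~4.1 | pos [0.4994 0.2969 0.0783] yawy 135.4 tilt 0.19 q6 -112 q1 24 -> q6 -75
0.009320392267175577 [0.05095381 0.51393611 5.33279866] [0.01758091 0.11051934 0.02184329]
```

View pics/d1.png

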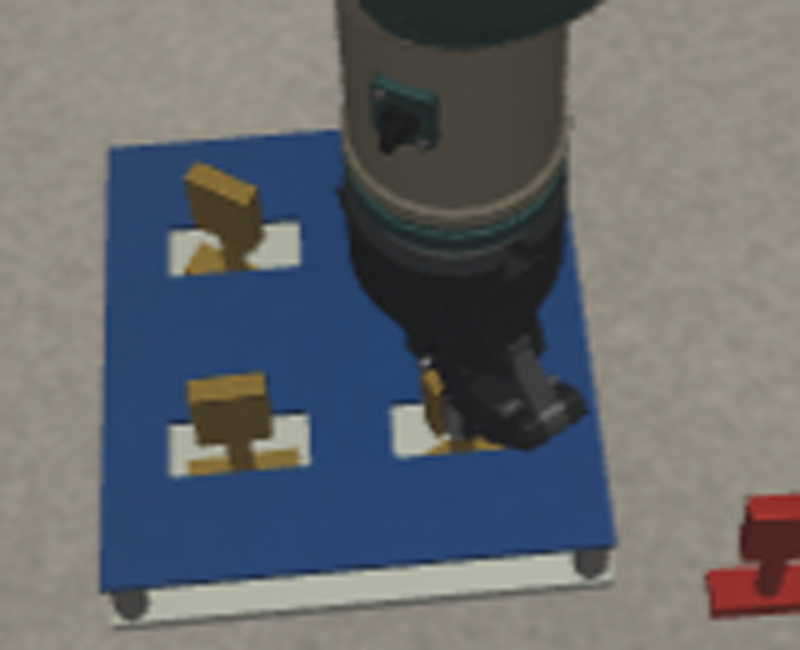

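Emit:
step_arm:
  moves:
    - [[0.16,0.12,-0.6],0,1]
    - [[0.16,0.12,-0.6],7,1]
    - [[0.16,0.12,-0.6],14,1]
    - [[0.16,0.12,-0.6],21,1]
    - [[0.16,0.12,-0.6],28,1]
    - [[0.16,0.12,-0.6],29.7,1]
    - [[0.16,0.12,-0.6],29.7,1]
    - [[0.16,0.12,-0.6],29.7,1]
    - [[0.16,0.12,-1.6],29.7,1]
    - [[0.16,0.12,-1.6],29.7,1]
  squeeze: 40

```text
clock: 4.17
position: [0.4982, 0.297, 0.0958]
ee_rot: [0.003, -0.137, 0.991, 0.001]
contact_force: [0.3, -0.1, -1.0]
width: 0.0089
```

```bash
python3 plan.py .4975 .2966 .16 105.7
python3 - <<'E'
from h import *
s=ctrl.get_state();print(s["width"],s["contact_force"],s["wrist_torque"])
a=ctrl.grab_frame("side");crop(a,240,220,400,350,5,"pics/d2.png")
E
```

```text
t=4.2 shift [0.05, -0.01, -6.42] turn 0.0 rows~1.5 | pos [0.4982 0.297  0.0958] yawy 105.7 tilt 0.32 q6 -82 q1 24 -> q6 -75
0.008902651512904612 [ 0.31387723 -0.11892612 -0.97552719] [0.01718719 0.00412913 0.00741936]
```

View pics/d2.png

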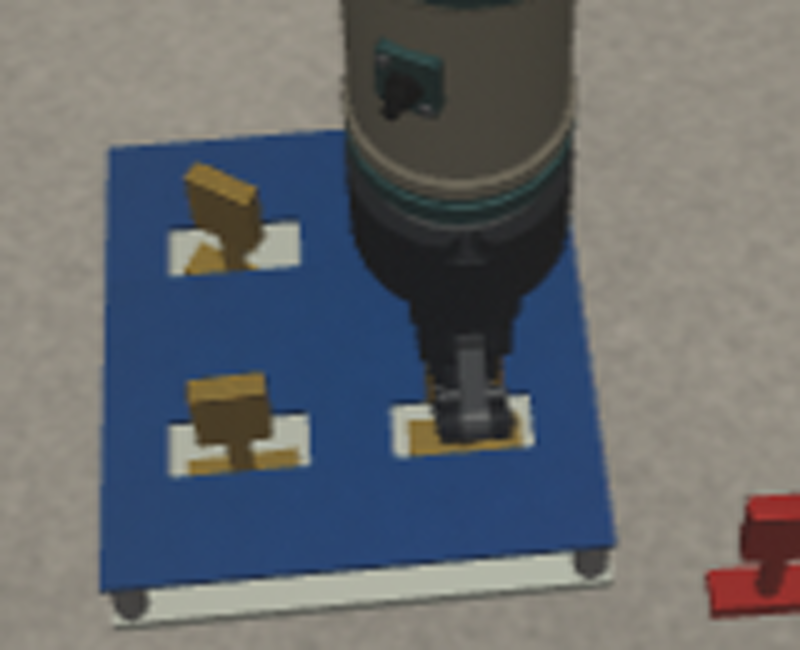

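Emit:
step_arm:
  moves:
    - [[0,0,-1],0,1]
    - [[0,0,-2],0,1]
    - [[0,0,-3],0,1]
    - [[0,0,-4],0,1]
    - [[0,0,-6],0,1]
    - [[0,0,-9],0,1]
    - [[0,0,-12.5],0,1]
    - [[0,0,-12.5],0,1]
    - [[0,0,-12.5],0,1]
  squeeze: 40

```text
clock: 4.97
position: [0.499, 0.2973, 0.224]
ee_rot: [0.006, -0.137, 0.991, 0.002]
contact_force: [-0.8, 0.2, -1.8]
width: 0.0094
```

```bash
python3 plan.py .4996 -.378 .20 5
```

```text
t=5.0 shift [18.29, -65.02, 2.04] turn 100.7 rows~16.2 | pos [0.499  0.2973 0.224 ] yawy 105.7 tilt 0.72 q6 -82 q1 24 -> q6 -42
```

Emit:
step_arm:
  moves:
    - [[18.3,-65,1],100.7,1]
    - [[18.3,-65,1],100.7,1]
    - [[18.3,-65,1],100.7,1]
    - [[18.3,-65,1],100.7,1]
    - [[18.3,-65,1],100.7,1]
    - [[18.3,-65,1],100.7,1]
    - [[18.3,-65,1],100.7,1]
    - [[18.3,-65,1],100.7,1]
    - [[18.3,-65,1],100.7,1]
    - [[18.3,-65,1],100.7,1]
    - [[18.3,-65,1],100.7,1]
    - [[18.3,-65,1],100.7,1]
    - [[18.3,-65,1],100.7,1]
    - [[18.3,-65,1],100.7,1]
    - [[18.3,-65,1],100.7,1]
    - [[18.3,-65,1],100.7,1]
    - [[18.3,-65,1],100.7,1]
    - [[18.3,-65,1],100.7,1]
    - [[18.3,-65,1],100.7,1]
    - [[18.3,-65,1],100.7,1]
  squeeze: 40

```text
clock: 6.63
position: [0.4989, -0.3759, 0.2096]
ee_rot: [0.001, 0.675, 0.738, 0.006]
contact_force: [0.6, -0.3, -2.4]
width: 0.0095
```

```bash
python3 plan.py .4996 -.378 .11 5;python3 - <<'E'
from h import *
a=ctrl.grab_frame("side");crop(a,290,40,430,160,5,"pics/d3.png")
E
```

```text
t=6.6 shift [-0.29, -0.05, 9.96] turn 0.1 rows~2.4 | pos [ 0.4989 -0.3759  0.2096] yawy 5.1 tilt 0.72 q6 -49 q1 -44 -> q6 -42
```

View pics/d3.png

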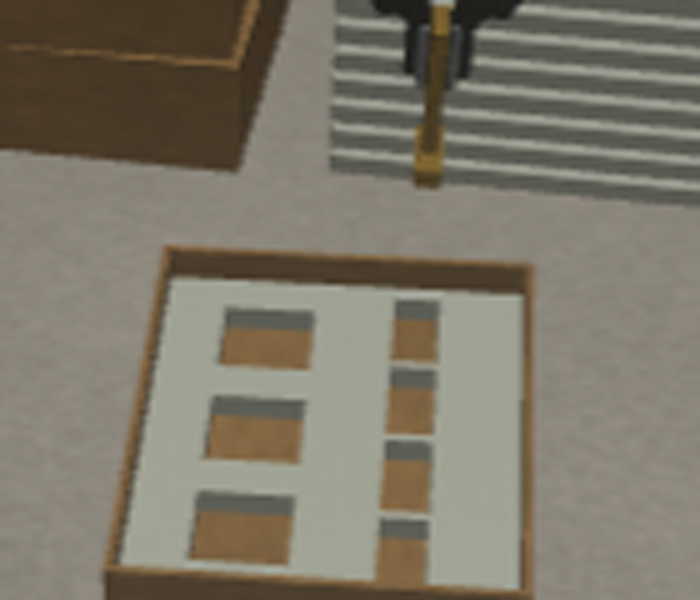

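Emit:
step_arm:
  moves:
    - [[-0.3,0,3],0,1]
    - [[-0.3,0,6],0,1]
    - [[-0.3,0,9],0,1]
    - [[-0.3,0,11],0,1]
    - [[-0.3,0,11],0,1]
    - [[-0.3,0,11],0,1]
    - [[-0.3,0,11],0,1]
  squeeze: 40

```text
clock: 7.27
position: [0.5016, -0.3778, 0.1017]
ee_rot: [0.003, 0.674, 0.738, 0.006]
contact_force: [1.5, -0.1, -0.9]
width: 0.0095
```

```bash
python3 plan.py .4996 -.378 .076 5;python3 - <<'E'
from h import *
a=ctrl.grab_frame("side");crop(a,290,40,430,160,5,"pics/d4.png")
E
```

```text
t=7.3 shift [-0.02, -0.23, 2.57] turn 0.2 rows~0.6 | pos [ 0.5016 -0.3778  0.1017] yawy 5.2 tilt 0.77 q6 -49 q1 -44 -> q6 -43
```

View pics/d4.png

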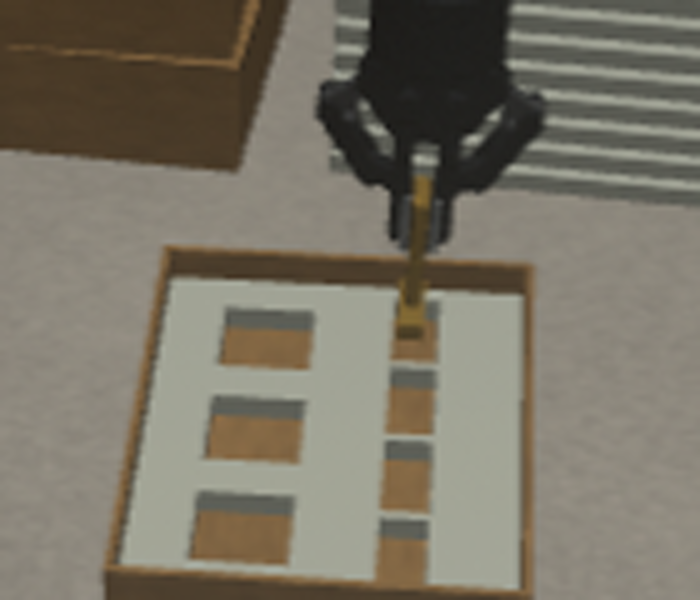

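Emit:
step_arm:
  moves:
    - [[0,-0.25,0.5],0,1]
    - [[0,-0.25,1.2],0,1]
    - [[0,-0.25,2],0,1]
    - [[0,-0.25,2.5],0,1]
    - [[0,-0.25,2.5],0,1]
    - [[0,-0.25,2.5],0,1]
  squeeze: 40

```text
clock: 7.82
position: [0.4994, -0.3782, 0.0766]
ee_rot: [0.003, 0.675, 0.738, 0.006]
contact_force: [0.1, -0.7, -1.1]
width: 0.0097
```

```bash
python3 plan.py .4996 -.378 .20 5;python3 - <<'E'
from h import *
a=ctrl.grab_frame("side");crop(a,290,40,430,160,5,"pics/d5.png")
a=ctrl.grab_frame("top");crop(a,400,150,500,250,5,"pics/d5b.png")
E
```

```text
t=7.8 shift [0.07, 0.18, -12.34] turn 0.2 rows~3.0 | pos [ 0.4994 -0.3782  0.0766] yawy 5.2 tilt 0.77 q6 -50 q1 -44 -> q6 -43
```

View pics/d5.png

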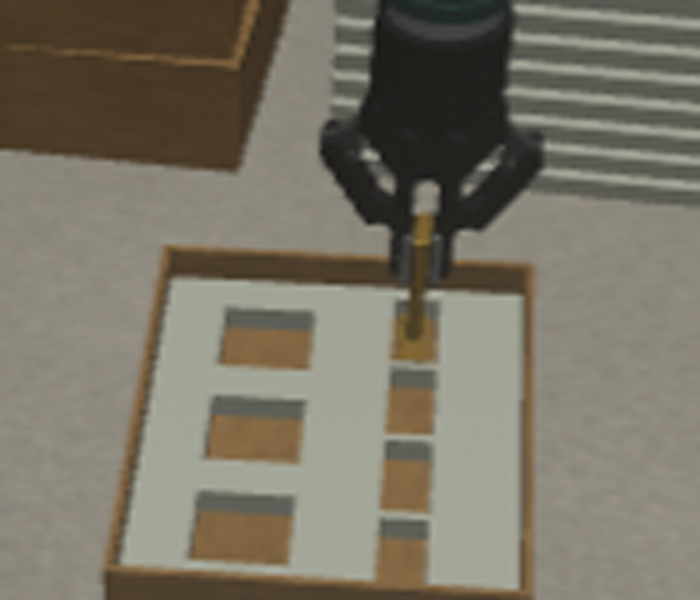

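Emit:
step_arm:
  moves:
    - [[0,0,0.1],0,1]
    - [[0,0,0.2],0,1]
    - [[0,0,0.2],0,0.4]
    - [[0,0,0.2],0,0]
    - [[0,0,0.2],0,-1]
    - [[0,0,0.2],0,-1]
    - [[0,0,0.2],0,-1]
    - [[0,0,0.2],0,-1]
    - [[0,0,0.2],0,-1]
    - [[0,0,-3],0,-1]
    - [[0,0,-7],0,-1]
    - [[0,0,-11],0,-1]
    - [[0,0,-12.5],0,-1]
    - [[0,0,-12.5],0,-1]
    - [[0,0,-12.5],0,-1]
  squeeze: 40

```text
clock: 9.17
position: [0.4982, -0.3793, 0.2031]
ee_rot: [0.004, 0.674, 0.738, 0.006]
contact_force: [-0.5, 0.8, -1.0]
width: 0.0851
```

```bash
python3 plan.py .522 .2098 .20 97.4;python3 - <<'E'
from h import *
a=ctrl.grab_frame("side");crop(a,290,40,430,160,5,"pics/d6.png")
E
```

```text
t=9.2 shift [58.45, 7.67, 0.53] turn -92.2 rows~14.1 | pos [ 0.4982 -0.3793  0.2031] yawy 5.2 tilt 0.86 q6 -49 q1 -44 -> q6 -76
```

View pics/d6.png

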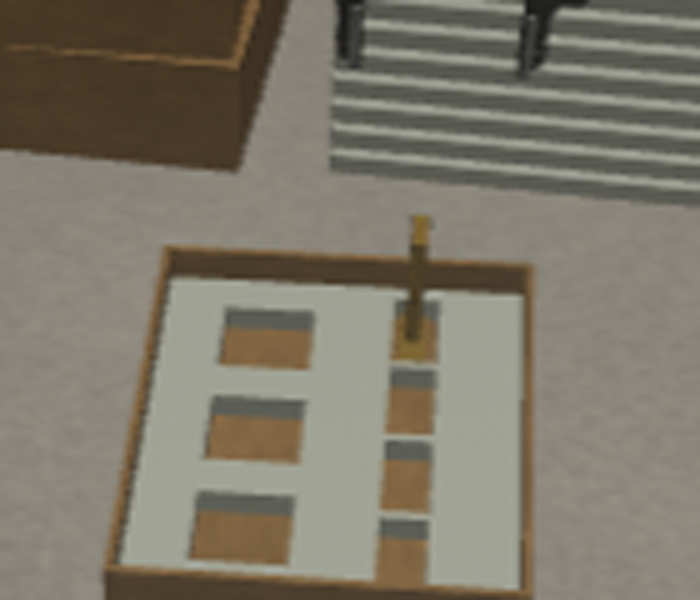

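Emit:
step_arm:
  moves:
    - [[58.5,7.7,0.5],-92.2,-1]
    - [[58.5,7.7,0.5],-92.2,-1]
    - [[58.5,7.7,0.5],-92.2,-1]
    - [[58.5,7.7,0.5],-92.2,-1]
    - [[58.5,7.7,0.5],-92.2,-1]
    - [[58.5,7.7,0.5],-92.2,-1]
    - [[58.5,7.7,0.5],-92.2,-1]
    - [[58.5,7.7,0.5],-92.2,-1]
    - [[58.5,7.7,0.5],-92.2,-1]
    - [[58.5,7.7,0.5],-92.2,-1]
    - [[58.5,7.7,0.5],-92.2,-1]
    - [[58.5,7.7,0.5],-92.2,-1]
    - [[58.5,7.7,0.5],-92.2,-1]
    - [[58.5,7.7,0.5],-92.2,-1]
    - [[58.5,7.7,0.5],-92.2,-1]
    - [[58.5,7.7,0.5],-92.2,-1]
    - [[58.5,7.7,0.5],-92.2,-1]
    - [[58.5,7.7,0.5],-92.2,-1]
    - [[58.5,7.7,0.5],-92.2,-1]
    - [[58.5,7.7,0.5],-92.2,-1]
  squeeze: 40

```text
clock: 10.88
position: [0.5215, 0.2094, 0.1998]
ee_rot: [0.006, -0.063, 0.998, 0.002]
contact_force: [-0.4, -0.1, -0.6]
width: 0.0853
```

```bash
python3 plan.py .522 .2098 .078 97.4;python3 - <<'E'
from h import *
a=ctrl.grab_frame("side");crop(a,240,170,400,350,4,"pics/d7.png")
for d in ctrl.outline_of("side","tub0"): print(d["conf"],d["extent"])
E
```

```text
t=10.9 shift [0.1, -0.01, 12.18] turn -0.2 rows~2.9 | pos [0.5215 0.2094 0.1998] yawy 97.2 tilt 0.72 q6 -83 q1 15 -> q6 -76
0.88 [376.8, 199.7, 23.5, 29.2]
0.83 [293.0, 182.6, 12.3, 29.8]
0.54 [377.2, 130.1, 45.2, 80.8]
```

View pics/d7.png

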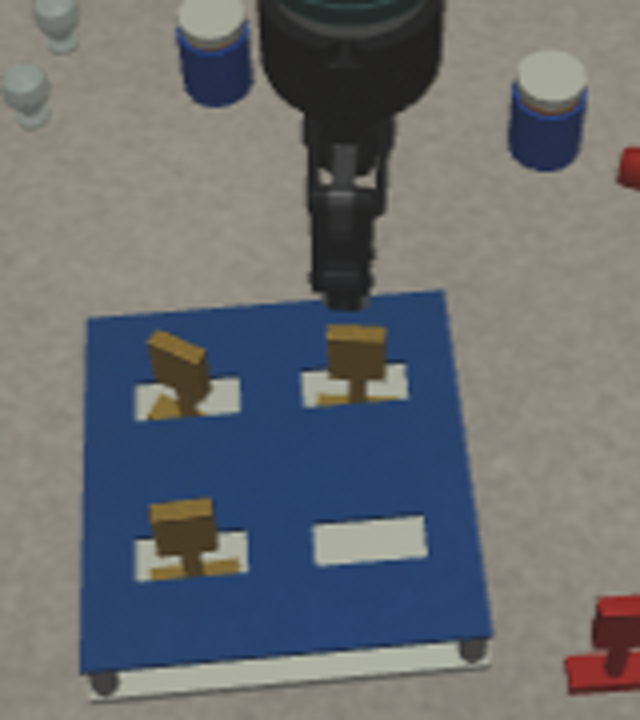

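Emit:
step_arm:
  moves:
    - [[0.1,0,4],0,-1]
    - [[0.1,0,8],0,-1]
    - [[0.1,0,12.1],0,-1]
    - [[0.1,0,12.1],0,-1]
    - [[0.1,0,12.1],0,-1]
    - [[0.1,0,12.1],0,1]
    - [[0.1,0,12.1],0,1]
    - [[0.1,0,12.1],0,1]
    - [[0.1,0,12.1],0,1]
    - [[0.1,0,12.1],0,1]
    - [[0.1,0,12.1],0,1]
    - [[0.1,0,12.1],0,1]
    - [[0.1,0,12.1],0,1]
    - [[0.1,0,12.1],0,1]
    - [[0.1,0,12.1],0,1]
    - [[0.1,0,11.6],-4,1]
    - [[0.1,0,11.6],-8.5,1]
    - [[0.1,0,11.6],-8.5,1]
    - [[0.1,0,11.6],-8.5,1]
    - [[0.1,0,11.6],-8.5,1]
  squeeze: 40

```text
clock: 12.65
position: [0.5218, 0.2102, 0.0837]
ee_rot: [0.006, -0.136, 0.991, 0.002]
contact_force: [0.3, -0.5, -1.1]
width: 0.0096
```

```bash
python3 plan.py .5219 .21 .078 105.7
```

```text
t=12.7 shift [0.0, -0.02, 0.57] turn -0.0 rows~0.1 | pos [0.5218 0.2102 0.0837] yawy 105.7 tilt 0.71 q6 -91 q1 15 -> q6 -84
```

Emit:
step_arm:
  moves:
    - [[0,0,-1],0,1]
    - [[0,0,-2],0,1]
    - [[0,0,-3],0,1]
    - [[0,0,-4.2],0,1]
    - [[0,0,-6],0,1]
    - [[0,0,-9],0,1]
    - [[0,0,-12.5],0,1]
    - [[0,0,-13.5],0,1]
    - [[0,0,-13.5],0,1]
    - [[0,0,-13.5],0,1]
    - [[0,0,-13.5],0,1]
  squeeze: 40

```text
clock: 13.57
position: [0.5191, 0.2092, 0.2173]
ee_rot: [0.004, -0.136, 0.991, 0.002]
contact_force: [-0.5, 0.7, -1.1]
width: 0.0097
```

```bash
python3 plan.py .4935 -.3127 .21 5
```

```text
t=13.6 shift [16.56, -49.56, 0.47] turn 100.7 rows~14.1 | pos [0.5191 0.2092 0.2173] yawy 105.7 tilt 0.55 q6 -91 q1 15 -> q6 -37
```

Emit:
step_arm:
  moves:
    - [[16.6,-49.6,0.5],100.7,1]
    - [[16.6,-49.6,0.5],100.7,1]
    - [[16.6,-49.6,0.5],100.7,1]
    - [[16.6,-49.6,0.5],100.7,1]
    - [[16.6,-49.6,0.5],100.7,1]
    - [[16.6,-49.6,0.5],100.7,1]
    - [[16.6,-49.6,0.5],100.7,1]
    - [[16.6,-49.6,0.5],100.7,1]
    - [[16.6,-49.6,0.5],100.7,1]
    - [[16.6,-49.6,0.5],100.7,1]
    - [[16.6,-49.6,0.5],100.7,1]
    - [[16.6,-49.6,0.5],100.7,1]
    - [[16.6,-49.6,0.5],100.7,1]
    - [[16.6,-49.6,0.5],100.7,1]
    - [[16.6,-49.6,0.5],100.7,1]
    - [[16.6,-49.6,0.5],100.7,1]
    - [[16.6,-49.6,0.5],100.7,1]
    - [[16.6,-49.6,0.5],100.7,1]
    - [[16.6,-49.6,0.5],100.7,1]
    - [[16.6,-49.6,0.5],100.7,1]
  squeeze: 40

```text
clock: 15.23
position: [0.4933, -0.3123, 0.2098]
ee_rot: [0.002, 0.675, 0.738, 0.004]
contact_force: [0.3, 0.4, -0.8]
width: 0.0095
```

```bash
python3 plan.py .4935 -.3127 .10 5
```

```text
t=15.2 shift [-0.08, -0.08, 10.98] turn 0.1 rows~2.6 | pos [ 0.4933 -0.3123  0.2098] yawy 5.1 tilt 0.55 q6 -45 q1 -39 -> q6 -38
```

Emit:
step_arm:
  moves:
    - [[-0.1,-0.1,3],0,1]
    - [[-0.1,-0.1,6],0,1]
    - [[-0.1,-0.1,9],0,1]
    - [[-0.1,-0.1,11],0,1]
    - [[-0.1,-0.1,11],0,1]
    - [[-0.1,-0.1,11],0,1]
    - [[-0.1,-0.1,11],0,1]
    - [[-0.1,-0.1,11],0,1]
  squeeze: 40

```text
clock: 15.9
position: [0.4946, -0.3138, 0.1018]
ee_rot: [0.004, 0.675, 0.738, 0.005]
contact_force: [-0.0, -0.3, -0.8]
width: 0.0094
```

```bash
python3 plan.py .4935 -.3127 .0755 5;python3 - <<'E'
from h import *
a=ctrl.grab_frame("side");crop(a,290,40,430,160,5,"pics/d8.png")
E
```

```text
t=15.9 shift [0.12, -0.14, 2.63] turn 0.1 rows~0.6 | pos [ 0.4946 -0.3138  0.1018] yawy 5.1 tilt 0.67 q6 -45 q1 -39 -> q6 -38
```

View pics/d8.png

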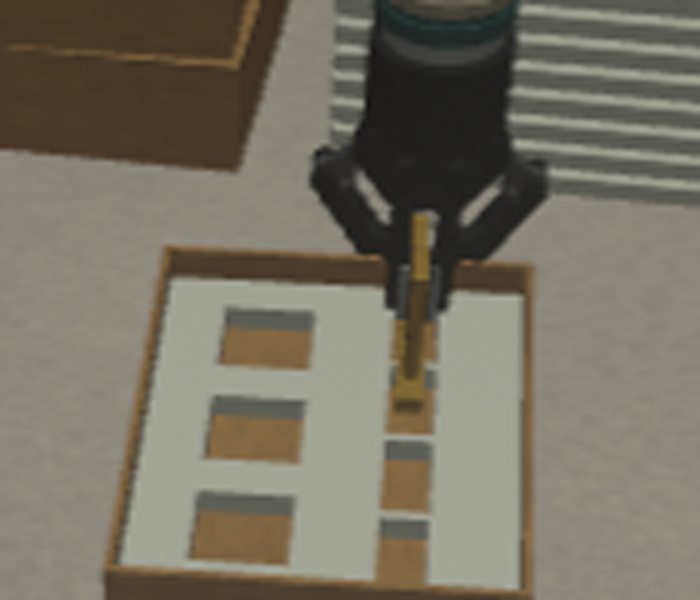

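Aligned over pocket 2; lower, release, retreat.

Emit:
step_arm:
  moves:
    - [[0.1,-0.15,0.5],0,1]
    - [[0.1,-0.15,1.2],0,1]
    - [[0.1,-0.15,2],0,1]
    - [[0.1,-0.15,2.6],0,1]
    - [[0.1,-0.15,2.6],0,1]
    - [[0.1,-0.15,2.6],0,1]
    - [[0.1,-0.15,2.6],0,0.4]
    - [[0.1,-0.15,2.6],0,0]
    - [[0.1,-0.15,2.6],0,-1]
    - [[0.1,-0.15,2.6],0,-1]
    - [[0.1,-0.15,2.6],0,-1]
    - [[0.1,-0.15,2.6],0,-1]
    - [[0.1,-0.15,0],0,-1]
    - [[0.1,-0.15,-4],0,-1]
    - [[0.1,-0.15,-8],0,-1]
    - [[0.1,-0.15,-10],0,-1]
    - [[0.1,-0.15,-10],0,-1]
    - [[0.1,-0.15,-10],0,-1]
    - [[0.1,-0.15,-10],0,-1]
  squeeze: 40

```text
clock: 17.53
position: [0.4911, -0.3126, 0.2008]
ee_rot: [0.003, 0.675, 0.738, 0.005]
contact_force: [-0.4, 0.1, -0.3]
width: 0.0854
```

```bash
python3 plan.py .585 .321 .20 108.3;python3 - <<'E'
from h import *
a=ctrl.grab_frame("side");crop(a,240,40,400,220,4,"pics/d9.png")
E
```

```text
t=17.5 shift [62.27, 14.97, 0.37] turn -103.2 rows~15.4 | pos [ 0.4911 -0.3126  0.2008] yawy 5.1 tilt 0.60 q6 -45 q1 -40 -> q6 -80
```

View pics/d9.png

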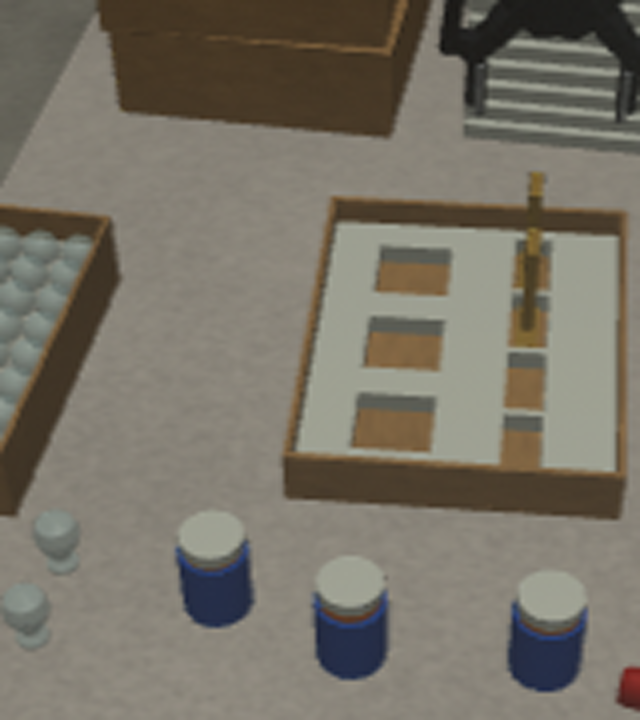

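Emit:
step_arm:
  moves:
    - [[62.3,15,0.4],-103.2,-1]
    - [[62.3,15,0.4],-103.2,-1]
    - [[62.3,15,0.4],-103.2,-1]
    - [[62.3,15,0.4],-103.2,-1]
    - [[62.3,15,0.4],-103.2,-1]
    - [[62.3,15,0.4],-103.2,-1]
    - [[62.3,15,0.4],-103.2,-1]
    - [[62.3,15,0.4],-103.2,-1]
    - [[62.3,15,0.4],-103.2,-1]
    - [[62.3,15,0.4],-103.2,-1]
    - [[62.3,15,0.4],-103.2,-1]
    - [[62.3,15,0.4],-103.2,-1]
    - [[62.3,15,0.4],-103.2,-1]
    - [[62.3,15,0.4],-103.2,-1]
    - [[62.3,15,0.4],-103.2,-1]
    - [[62.3,15,0.4],-103.2,-1]
    - [[62.3,15,0.4],-103.2,-1]
    - [[62.3,15,0.4],-103.2,-1]
    - [[62.3,15,0.4],-103.2,-1]
    - [[62.3,15,0.4],-103.2,-1]
  squeeze: 40

```text
clock: 19.25
position: [0.5847, 0.3196, 0.1989]
ee_rot: [0.004, -0.158, 0.987, 0.001]
contact_force: [-0.2, 0.3, -0.0]
width: 0.0855
```

```bash
python3 plan.py .585 .321 .078 108.3
```

```text
t=19.2 shift [0.03, 0.12, 12.09] turn -0.1 rows~2.9 | pos [0.5847 0.3196 0.1989] yawy 108.2 tilt 0.45 q6 -85 q1 23 -> q6 -80
```

Emit:
step_arm:
  moves:
    - [[0,0.1,4],0,-1]
    - [[0,0.1,8],0,-1]
    - [[0,0.1,12.1],0,-1]
    - [[0,0.1,12.1],0,-1]
    - [[0,0.1,12.1],0,-1]
    - [[0,0.1,12.1],0,1]
    - [[0,0.1,12.1],0,1]
    - [[0,0.1,12.1],0,1]
    - [[0,0.1,12.1],0,1]
    - [[0,0.1,12.1],0,1]
    - [[0,0.1,12.1],0,1]
    - [[0,0.1,12.1],0,1]
    - [[0,0.1,12.1],0,1]
    - [[0,0.1,12.1],0,1]
    - [[0,0.1,12.1],0,1]
    - [[0,0.1,11.6],2.5,1]
    - [[0,0.1,11.6],2.5,1]
    - [[0,0.1,11.6],2.5,1]
    - [[0,0.1,11.6],2.5,1]
  squeeze: 40

```text
clock: 20.83
position: [0.5849, 0.3207, 0.0822]
ee_rot: [0.003, -0.137, 0.991, 0.001]
contact_force: [0.1, 0.3, -0.9]
width: 0.0097
```

```bash
python3 plan.py .5841 .321 .078 105.7
```

```text
t=20.8 shift [0.08, 0.05, 0.42] turn 0.0 rows~0.1 | pos [0.5849 0.3207 0.0822] yawy 105.7 tilt 0.39 q6 -83 q1 23 -> q6 -77
```

Emit:
step_arm:
  moves:
    - [[0.05,0,-1],0,1]
    - [[0.05,0,-2],0,1]
    - [[0.05,0,-3],0,1]
    - [[0.05,0,-4.2],0,1]
    - [[0.05,0,-6],0,1]
    - [[0,0,-9],0,1]
    - [[0,0,-12.5],0,1]
    - [[0,0,-13.5],0,1]
    - [[0,0,-13.5],0,1]
    - [[0,0,-13.5],0,1]
    - [[0,0,-13.5],0,1]
  squeeze: 40

```text
clock: 21.75
position: [0.583, 0.32, 0.2157]
ee_rot: [0.002, -0.137, 0.991, 0.0]
contact_force: [0.8, -0.1, -1.3]
width: 0.0096
```

```bash
python3 plan.py .4878 -.2473 .21 5
```

```text
t=21.8 shift [24.56, -52.02, 0.48] turn 100.7 rows~14.1 | pos [0.583  0.32   0.2157] yawy 105.7 tilt 0.22 q6 -83 q1 23 -> q6 -32
```

Emit:
step_arm:
  moves:
    - [[24.6,-52,0.5],100.7,1]
    - [[24.6,-52,0.5],100.7,1]
    - [[24.6,-52,0.5],100.7,1]
    - [[24.6,-52,0.5],100.7,1]
    - [[24.6,-52,0.5],100.7,1]
    - [[24.6,-52,0.5],100.7,1]
    - [[24.6,-52,0.5],100.7,1]
    - [[24.6,-52,0.5],100.7,1]
    - [[24.6,-52,0.5],100.7,1]
    - [[24.6,-52,0.5],100.7,1]
    - [[24.6,-52,0.5],100.7,1]
    - [[24.6,-52,0.5],100.7,1]
    - [[24.6,-52,0.5],100.7,1]
    - [[24.6,-52,0.5],100.7,1]
    - [[24.6,-52,0.5],100.7,1]
    - [[24.6,-52,0.5],100.7,1]
    - [[24.6,-52,0.5],100.7,1]
    - [[24.6,-52,0.5],100.7,1]
    - [[24.6,-52,0.5],100.7,1]
    - [[24.6,-52,0.5],100.7,1]
  squeeze: 40

```text
clock: 23.42
position: [0.4875, -0.2458, 0.2097]
ee_rot: [0.001, 0.674, 0.738, 0.002]
contact_force: [1.2, -0.1, -0.4]
width: 0.0095
```

```bash
python3 plan.py .487 -.2465 .10 5
```

```text
t=23.4 shift [-0.07, -0.09, 10.97] turn 0.2 rows~2.6 | pos [ 0.4875 -0.2458  0.2097] yawy 5.2 tilt 0.21 q6 -39 q1 -34 -> q6 -32
```

Emit:
step_arm:
  moves:
    - [[-0.1,-0.1,3],0,1]
    - [[-0.1,-0.1,6],0,1]
    - [[-0.1,-0.1,9],0,1]
    - [[-0.1,-0.1,11],0,1]
    - [[-0.1,-0.1,11],0,1]
    - [[-0.1,-0.1,11],0,1]
    - [[-0.1,-0.1,11],0,1]
    - [[-0.1,-0.1,11],0,1]
  squeeze: 40

```text
clock: 24.08
position: [0.4884, -0.2474, 0.1016]
ee_rot: [0.003, 0.674, 0.738, 0.002]
contact_force: [0.5, -0.1, -0.5]
width: 0.0095
```

```bash
python3 plan.py .4878 -.2473 .0755 5;python3 - <<'E'
from h import *
a=ctrl.grab_frame("side");crop(a,290,40,430,160,5,"pics/d10.png")
E
```

```text
t=24.1 shift [0.01, -0.07, 2.61] turn 0.2 rows~0.6 | pos [ 0.4884 -0.2474  0.1016] yawy 5.2 tilt 0.39 q6 -40 q1 -34 -> q6 -32
```

View pics/d10.png

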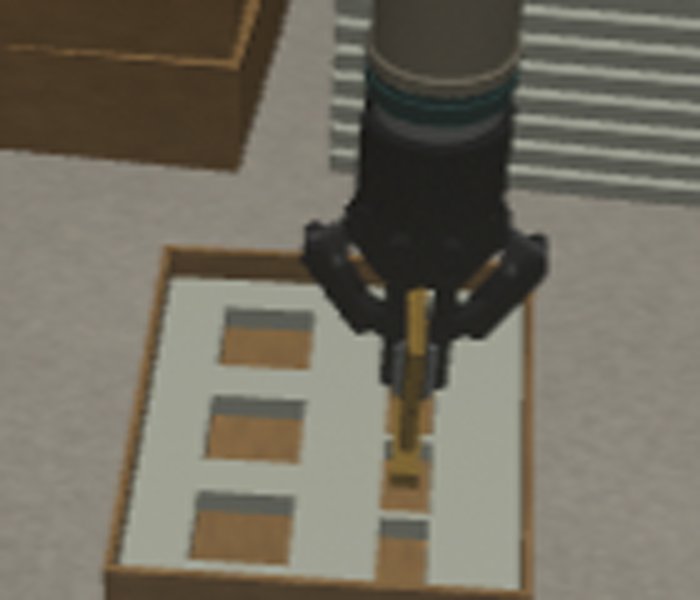

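Emit:
step_arm:
  moves:
    - [[0,-0.1,0.5],0,1]
    - [[0,-0.1,1.2],0,1]
    - [[0,-0.1,2],0,1]
    - [[0,-0.1,2.6],0,1]
    - [[0,-0.1,2.6],0,1]
    - [[0,-0.1,2.6],0,1]
    - [[0,-0.1,2.6],0,0.4]
    - [[0,-0.1,2.6],0,0]
    - [[0,-0.1,2.6],0,-1]
    - [[0,-0.1,2.6],0,-1]
    - [[0,-0.1,2.6],0,-1]
    - [[0,-0.1,2.6],0,-1]
    - [[0,-0.1,0],0,-1]
    - [[0,-0.1,-4],0,-1]
    - [[0,-0.1,-8],0,-1]
    - [[0,-0.1,-10],0,-1]
    - [[0,-0.1,-10],0,-1]
    - [[0,-0.1,-10],0,-1]
    - [[0,-0.1,-10],0,-1]
  squeeze: 40

```text
clock: 25.72
position: [0.4859, -0.2469, 0.2007]
ee_rot: [0.002, 0.674, 0.738, 0.002]
contact_force: [0.0, -1.0, -0.1]
width: 0.0858
```

```bash
python3 plan.py .609 .2342 .20 75.8
```

```text
t=25.7 shift [46.8, 16.62, 0.14] turn -70.6 rows~11.9 | pos [ 0.4859 -0.2469  0.2007] yawy 5.2 tilt 0.29 q6 -40 q1 -34 -> q6 -55
```

Emit:
step_arm:
  moves:
    - [[46.8,16.6,0.1],-70.6,-1]
    - [[46.8,16.6,0.1],-70.6,-1]
    - [[46.8,16.6,0.1],-70.6,-1]
    - [[46.8,16.6,0.1],-70.6,-1]
    - [[46.8,16.6,0.1],-70.6,-1]
    - [[46.8,16.6,0.1],-70.6,-1]
    - [[46.8,16.6,0.1],-70.6,-1]
    - [[46.8,16.6,0.1],-70.6,-1]
    - [[46.8,16.6,0.1],-70.6,-1]
    - [[46.8,16.6,0.1],-70.6,-1]
    - [[46.8,16.6,0.1],-70.6,-1]
    - [[46.8,16.6,0.1],-70.6,-1]
    - [[46.8,16.6,0.1],-70.6,-1]
    - [[46.8,16.6,0.1],-70.6,-1]
    - [[46.8,16.6,0.1],-70.6,-1]
    - [[46.8,16.6,0.1],-70.6,-1]
    - [[46.8,16.6,0.1],-70.6,-1]
  squeeze: 40

```text
clock: 27.13
position: [0.6084, 0.2325, 0.1999]
ee_rot: [0.002, 0.125, 0.992, -0.0]
contact_force: [-0.1, 0.7, 0.1]
width: 0.0853
```

```bash
python3 plan.py .609 .2342 .078 75.8;python3 - <<'E'
from h import *
a=ctrl.grab_frame("side");crop(a,210,80,410,360,2.8,"pics/d11.png")
E
```

```text
t=27.1 shift [0.03, 0.17, 12.19] turn -0.1 rows~2.9 | pos [0.6084 0.2325 0.1999] yawy 75.7 tilt 0.22 q6 -61 q1 15 -> q6 -55
```

View pics/d11.png

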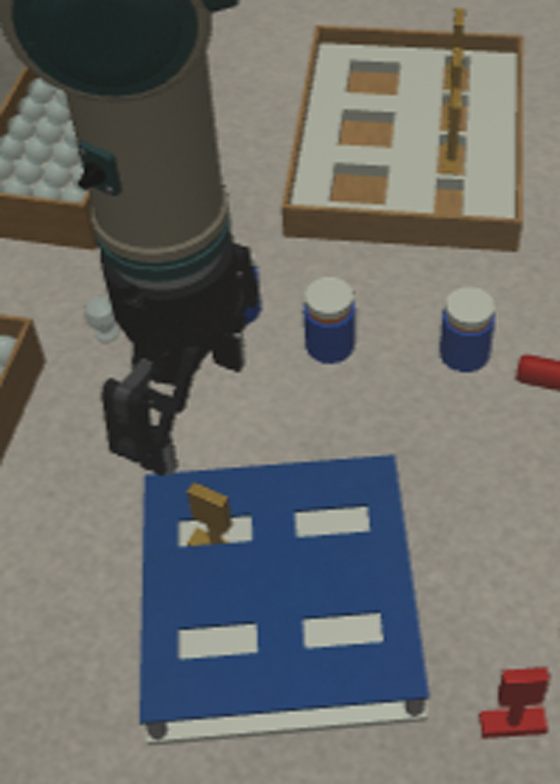

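Emit:
step_arm:
  moves:
    - [[0,0.15,4],0,-1]
    - [[0,0.15,8],0,-1]
    - [[0,0.15,12.1],0,-1]
    - [[0,0.15,12.1],0,-1]
    - [[0,0.15,12.1],0,0]
    - [[0,0.15,12.1],0,1]
    - [[0,0.15,12.1],0,1]
    - [[0,0.15,12.1],0,1]
    - [[0,0.15,12.1],0,1]
    - [[0,0.15,12.1],0,1]
    - [[0,0.15,12.1],0,1]
    - [[0,0.15,12.1],0,1]
    - [[0,0.15,12.1],0,1]
    - [[0,0.15,12.1],0,1]
    - [[0,0.15,12.1],0,1]
    - [[0,0.15,12.1],0,1]
  squeeze: 40

```text
clock: 28.52
position: [0.6103, 0.2343, 0.0808]
ee_rot: [0.003, 0.125, 0.992, 0.001]
contact_force: [-0.8, 0.5, 6.3]
width: 0.0094
```

```bash
python3 plan.py .6085 .2344 .084 105.7
```

```text
t=28.5 shift [0.17, -0.04, -0.32] turn -30.0 rows~4.2 | pos [0.6103 0.2343 0.0808] yawy 75.7 tilt 0.40 q6 -61 q1 15 -> q6 -85
```

Emit:
step_arm:
  moves:
    - [[0.15,0,-0.5],0,1]
    - [[0.15,0,-0.5],-7,1]
    - [[0.15,0,-0.5],-14,1]
    - [[0.15,0,-0.5],-21,1]
    - [[0.15,0,-0.5],-28,1]
    - [[0.15,0,-0.5],-30,1]
    - [[0.15,0,-0.5],-30,1]
    - [[0.15,0,-0.5],-30,1]
    - [[0.15,0,-0.5],-30,1]
  squeeze: 40

```text
clock: 29.27
position: [0.6086, 0.2347, 0.0857]
ee_rot: [0.003, -0.136, 0.991, -0.0]
contact_force: [-0.5, 0.6, -1.4]
width: 0.0096
```

```bash
python3 plan.py .6085 .2344 .084 105.7
```

```text
t=29.3 shift [0.01, -0.03, 0.17] turn -0.1 rows~0.0 | pos [0.6086 0.2347 0.0857] yawy 105.6 tilt 0.37 q6 -91 q1 15 -> q6 -85
```

Emit:
step_arm:
  moves:
    - [[0,0,-1],0,1]
    - [[0,0,-2],0,1]
    - [[0,0,-3],0,1]
    - [[0,0,-4.2],0,1]
    - [[0,0,-6],0,1]
    - [[0,0,-9],0,1]
    - [[0,0,-12.5],0,1]
    - [[0,0,-13.5],0,1]
    - [[0,0,-13.5],0,1]
    - [[0,0,-13.5],0,1]
    - [[0,0,-13.5],0,1]
  squeeze: 40

```text
clock: 30.18
position: [0.6066, 0.2343, 0.2191]
ee_rot: [0.002, -0.136, 0.991, -0.001]
contact_force: [-0.6, -0.3, -2.0]
width: 0.0094
```

```bash
python3 plan.py .4815 -.1805 .21 5
```

```text
t=30.2 shift [23.23, -36.58, 0.89] turn 100.6 rows~14.1 | pos [0.6066 0.2343 0.2191] yawy 105.6 tilt 0.20 q6 -91 q1 15 -> q6 -26
```

Emit:
step_arm:
  moves:
    - [[23.2,-36.6,0.9],100.6,1]
    - [[23.2,-36.6,0.9],100.6,1]
    - [[23.2,-36.6,0.9],100.6,1]
    - [[23.2,-36.6,0.9],100.6,1]
    - [[23.2,-36.6,0.9],100.6,1]
    - [[23.2,-36.6,0.9],100.6,1]
    - [[23.2,-36.6,0.9],100.6,1]
    - [[23.2,-36.6,0.9],100.6,1]
    - [[23.2,-36.6,0.9],100.6,1]
    - [[23.2,-36.6,0.9],100.6,1]
    - [[23.2,-36.6,0.9],100.6,1]
    - [[23.2,-36.6,0.9],100.6,1]
    - [[23.2,-36.6,0.9],100.6,1]
    - [[23.2,-36.6,0.9],100.6,1]
    - [[23.2,-36.6,0.9],100.6,1]
    - [[23.2,-36.6,0.9],100.6,1]
    - [[23.2,-36.6,0.9],100.6,1]
    - [[23.2,-36.6,0.9],100.6,1]
    - [[23.2,-36.6,0.9],100.6,1]
  squeeze: 40

```text
clock: 31.77
position: [0.4818, -0.1804, 0.2096]
ee_rot: [0.001, 0.675, 0.738, 0.001]
contact_force: [-0.3, 0.3, -1.4]
width: 0.0096
```

```bash
python3 plan.py .4815 -.181 .105 5
```

```text
t=31.8 shift [-0.05, -0.06, 10.46] turn 0.1 rows~2.5 | pos [ 0.4818 -0.1804  0.2096] yawy 5.1 tilt 0.17 q6 -33 q1 -28 -> q6 -26
```

Emit:
step_arm:
  moves:
    - [[-0.1,-0.1,3],0,1]
    - [[-0.1,-0.1,6],0,1]
    - [[-0.1,-0.1,9],0,1]
    - [[-0.1,-0.1,10.5],0,1]
    - [[-0.1,-0.1,10.5],0,1]
    - [[-0.1,-0.1,10.5],0,1]
    - [[-0.1,-0.1,10.5],0,1]
    - [[-0.1,-0.1,10.5],0,1]
  squeeze: 40

```text
clock: 32.43
position: [0.4824, -0.1821, 0.1062]
ee_rot: [0.003, 0.675, 0.738, 0.001]
contact_force: [1.0, 0.2, -1.9]
width: 0.0092
```

```bash
python3 plan.py .482 -.182 .079 5;python3 - <<'E'
from h import *
a=ctrl.grab_frame("side");crop(a,290,40,430,160,5,"pics/d12.png")
E
```

```text
t=32.4 shift [0.02, -0.06, 2.72] turn 0.1 rows~0.7 | pos [ 0.4824 -0.1821  0.1062] yawy 5.1 tilt 0.36 q6 -34 q1 -28 -> q6 -26
```

View pics/d12.png

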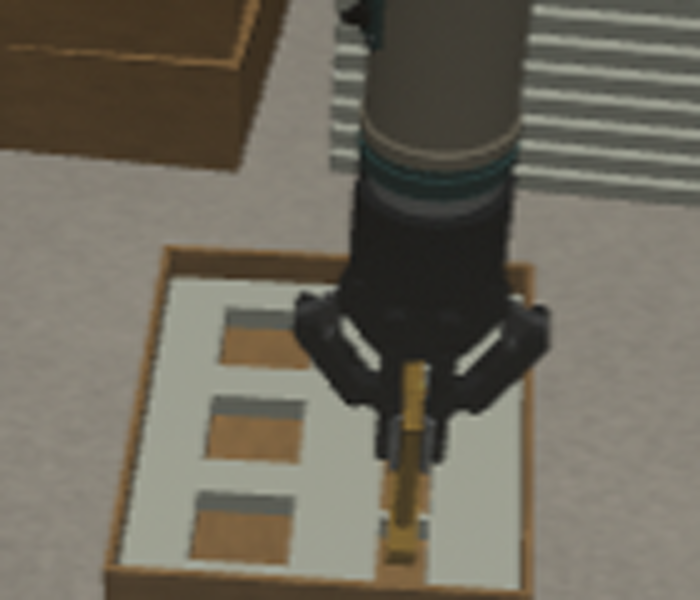

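Emit:
step_arm:
  moves:
    - [[0,-0.1,0.5],0,1]
    - [[0,-0.1,1.2],0,1]
    - [[0,-0.1,2],0,1]
    - [[0,-0.1,2.7],0,1]
    - [[0,-0.1,2.7],0,1]
    - [[0,-0.1,2.7],0,1]
    - [[0,-0.1,2.7],0,0.4]
    - [[0,-0.1,2.7],0,0]
    - [[0,-0.1,2.7],0,-1]
    - [[0,-0.1,2.7],0,-1]
    - [[0,-0.1,2.7],0,-1]
    - [[0,-0.1,2.7],0,-1]
    - [[0,-0.1,0],0,-1]
    - [[0,-0.1,-4],0,-1]
    - [[0,-0.1,-8],0,-1]
    - [[0,-0.1,-10],0,-1]
    - [[0,-0.1,-10],0,-1]
    - [[0,-0.1,-10],0,-1]
    - [[0,-0.1,-10],0,-1]
  squeeze: 40

```text
clock: 34.07
position: [0.4799, -0.1815, 0.2052]
ee_rot: [0.002, 0.675, 0.738, 0.001]
contact_force: [0.2, -0.0, -0.2]
width: 0.0854
```

Run:
```python
from h import *
a=ctrl.grab_frame("side");cv2.imwrite("pics/e1s.png",a[:,:,::-1]);crop(a,230,60,410,230,4,"pics/e1.png")
b=ctrl.grab_frame("top");cv2.imwrite("pics/e1t.png",b[:,:,::-1]);crop(cv2.convertScaleAbs(b,alpha=1.6),310,120,490,270,4,"pics/e2.png")
```

```text
(no output)
```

View pics/e1.png

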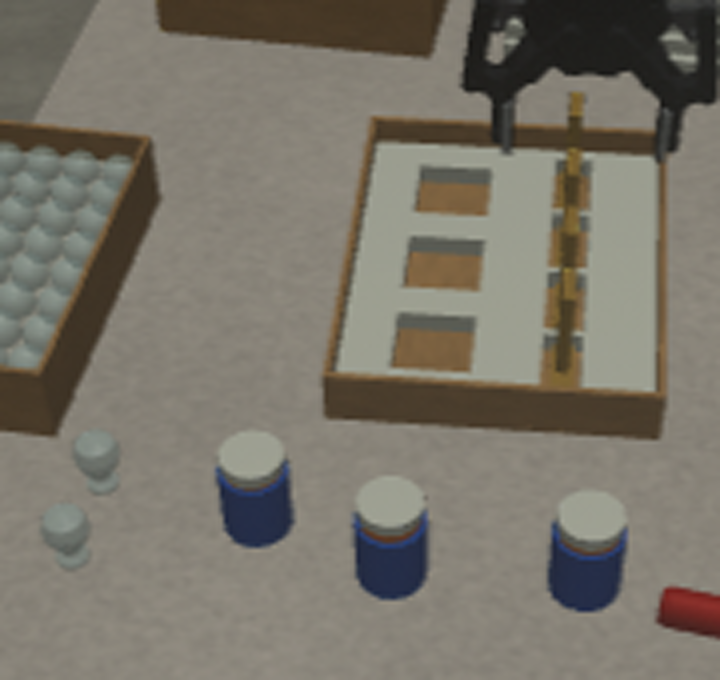

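View pics/e2.png

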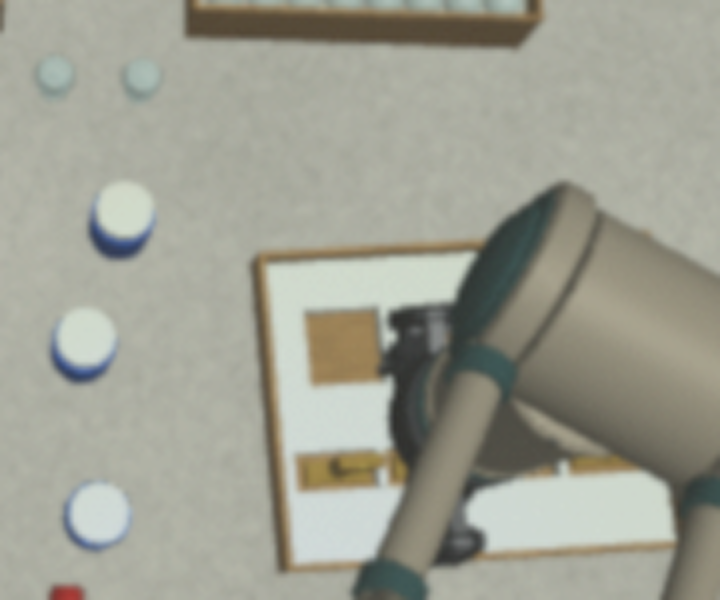

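Run:
```python
from h import *
S=dict(A=(254,457),B=(391,501),C=(591,517));T=dict(A=(125,210),B=(84,337),C=(99,514))
for k in S:
    s=np.array(S[k])/4+[229.6,59.6];t=np.array(T[k])/4+[309.6,119.6]
    print(k,[(z,ray("side",s,z)[0,:2].round(4).tolist(),ray("top",t,z)[0,:2].round(4).tolist()) for z in(.062,.067)])
```

```text
A [(0.062, [0.6584, -0.0226], [0.658, -0.0216]), (0.067, [0.6568, -0.0182], [0.6566, -0.0213])]
B [(0.062, [0.5667, -0.0017], [0.565, 0.0057]), (0.067, [0.5657, 0.0025], [0.5641, 0.0059])]
C [(0.062, [0.445, -0.0104], [0.4421, -0.0072]), (0.067, [0.4449, -0.0061], [0.4417, -0.0069])]
```

```bash
python3 plan.py .6575 -.0215 .2 95; python3 -c "
from h import *
print(ray('top',[[324,140],[345,141]],.03))"
```

```text
t=34.2 shift [14.33, 19.15, 0.49] turn -89.9 rows~12.6 | pos [ 0.4796 -0.1814  0.2044] yawy 5.1 tilt 0.15 q6 -34 q1 -29 -> q6 -97
[[ 0.76399075  0.02806764  0.03      ]
 [ 0.76309206 -0.03476798  0.03      ]]
```

Emit:
step_arm:
  moves:
    - [[14.3,19.2,0.5],-90,-1]
    - [[14.3,19.2,0.5],-90,-1]
    - [[14.3,19.2,0.5],-90,-1]
    - [[14.3,19.2,0.5],-90,-1]
    - [[14.3,19.2,0.5],-90,-1]
    - [[14.3,19.2,0.5],-90,-1]
    - [[14.3,19.2,0.5],-90,-1]
    - [[14.3,19.2,0.5],-90,-1]
    - [[14.3,19.2,0.5],-90,-1]
    - [[14.3,19.2,0.5],-90,-1]
    - [[14.3,19.2,0.5],-90,-1]
    - [[14.3,19.2,0.5],-90,-1]
    - [[14.3,19.2,0.5],-90,-1]
    - [[14.3,19.2,0.5],-90,-1]
    - [[14.3,19.2,0.5],-90,-1]
    - [[14.3,19.2,0.5],-90,-1]
    - [[14.3,19.2,0.5],-90,-1]
    - [[14.3,19.2,0.5],-90,-1]
  squeeze: 40

```text
clock: 35.67
position: [0.658, -0.0218, 0.1996]
ee_rot: [0.001, -0.044, 0.999, -0.0]
contact_force: [-0.4, 0.7, 0.1]
width: 0.0853
```

```bash
python3 plan.py .6575 -.0215 .042 95;python3 - <<'E'
from h import *
a=ctrl.grab_frame("side");crop(a,230,120,410,230,4,"pics/e3.png")
E
```

```text
t=35.7 shift [0.08, 0.04, 15.76] turn 0.1 rows~3.8 | pos [ 0.658  -0.0218  0.1996] yawy 95.1 tilt 0.12 q6 -103 q1 -8 -> q6 -97
```

View pics/e3.png

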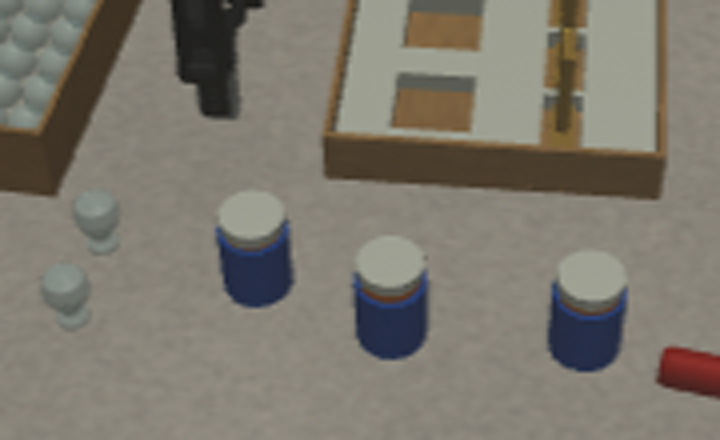

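Emit:
step_arm:
  moves:
    - [[0.1,0,4],0,-1]
    - [[0.1,0,8],0,-1]
    - [[0.1,0,12],0,-1]
    - [[0.1,0,15.7],0,-1]
    - [[0.1,0,15.7],0,-1]
    - [[0.1,0,15.7],0,-1]
    - [[0.1,0,15.7],0,0]
    - [[0.1,0,15.7],0,1]
    - [[0.1,0,15.7],0,1]
    - [[0.1,0,15.7],0,1]
    - [[0.1,0,15.7],0,1]
    - [[0.1,0,15.7],0,1]
    - [[0.1,0,15.7],0,1]
    - [[0.1,0,15.7],0,1]
  squeeze: 40

```text
clock: 36.88
position: [0.6593, -0.022, 0.0458]
ee_rot: [0.004, -0.045, 0.999, -0.001]
contact_force: [-0.0, -0.2, 5.9]
width: 0.0448
```

```bash
python3 plan.py .6575 -.0215 .042 95;python3 - <<'E'
from h import *
a=ctrl.grab_frame("side");crop(a,230,120,410,230,4,"pics/e4.png")
E
```

```text
t=36.9 shift [0.17, 0.06, 0.38] turn 0.1 rows~0.1 | pos [ 0.6593 -0.022   0.0458] yawy 95.1 tilt 0.45 q6 -103 q1 -8 -> q6 -97
```

View pics/e4.png

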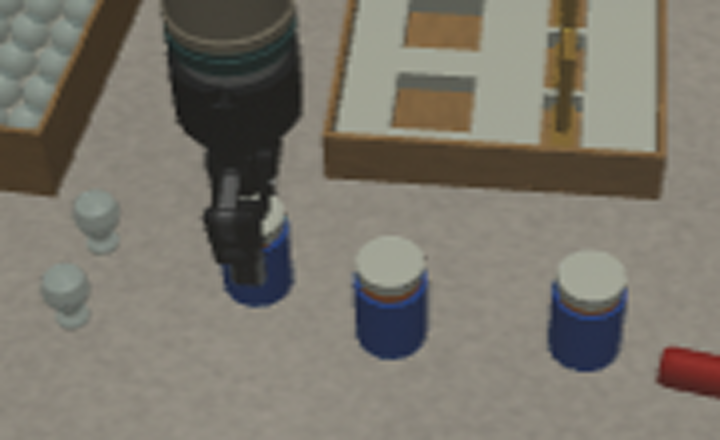

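Emit:
step_arm:
  moves:
    - [[0,0,-1],0,1]
    - [[0,0,-3],0,1]
    - [[0,0,-6],0,1]
    - [[0,0,-10],0,1]
    - [[0,0,-14],0,1]
    - [[0,0,-15.5],0,1]
    - [[0,0,-15.5],0,1]
    - [[0,0,-15.5],0,1]
    - [[0,0,-15.5],0,1]
  squeeze: 40

```text
clock: 37.68
position: [0.6568, -0.0217, 0.1996]
ee_rot: [0.002, -0.045, 0.999, -0.0]
contact_force: [-0.6, -0.1, -1.9]
width: 0.0449
```

```bash
python3 plan.py .588 -.355 .2 5
```

```text
t=37.7 shift [9.81, -32.58, -0.07] turn 90.1 rows~12.6 | pos [ 0.6568 -0.0217  0.1996] yawy 95.1 tilt 0.29 q6 -103 q1 -8 -> q6 -36
```

Emit:
step_arm:
  moves:
    - [[9.8,-32.6,0],90,1]
    - [[9.8,-32.6,0],90,1]
    - [[9.8,-32.6,0],90,1]
    - [[9.8,-32.6,0],90,1]
    - [[9.8,-32.6,0],90,1]
    - [[9.8,-32.6,0],90,1]
    - [[9.8,-32.6,0],90,1]
    - [[9.8,-32.6,0],90,1]
    - [[9.8,-32.6,0],90,1]
    - [[9.8,-32.6,0],90,1]
    - [[9.8,-32.6,0],90,1]
    - [[9.8,-32.6,0],90,1]
    - [[9.8,-32.6,0],90,1]
    - [[9.8,-32.6,0],90,1]
    - [[9.8,-32.6,0],90,1]
    - [[9.8,-32.6,0],90,1]
    - [[9.8,-32.6,0],90,1]
  squeeze: 40

```text
clock: 39.1
position: [0.5879, -0.3548, 0.1984]
ee_rot: [0.001, 0.674, 0.738, 0.001]
contact_force: [0.5, 0.6, -2.4]
width: 0.045
```

```bash
python3 plan.py .588 -.3545 .08 5
```

```text
t=39.1 shift [0.03, -0.03, 11.84] turn 0.2 rows~2.8 | pos [ 0.5879 -0.3548  0.1984] yawy 5.2 tilt 0.22 q6 -42 q1 -37 -> q6 -36
```

Emit:
step_arm:
  moves:
    - [[0,-0.1,4],0,1]
    - [[0,-0.1,8],0,1]
    - [[0,-0.1,11.8],0,1]
    - [[0,-0.1,11.8],0,1]
    - [[0,-0.1,11.8],0,1]
    - [[0,-0.1,11.8],0,1]
    - [[0,-0.1,11.8],0,1]
  squeeze: 40

```text
clock: 39.68
position: [0.5893, -0.3563, 0.0838]
ee_rot: [0.004, 0.674, 0.738, 0.002]
contact_force: [0.2, -0.6, -1.9]
width: 0.0447
```

```bash
python3 plan.py .588 -.3554 .0515 5;python3 - <<'E'
from h import *
a=ctrl.grab_frame("side");crop(a,290,40,430,160,5,"pics/e5.png")
E
```

```text
t=39.7 shift [0.11, -0.15, 3.23] turn 0.2 rows~0.8 | pos [ 0.5893 -0.3563  0.0838] yawy 5.2 tilt 0.53 q6 -42 q1 -37 -> q6 -36
```

View pics/e5.png

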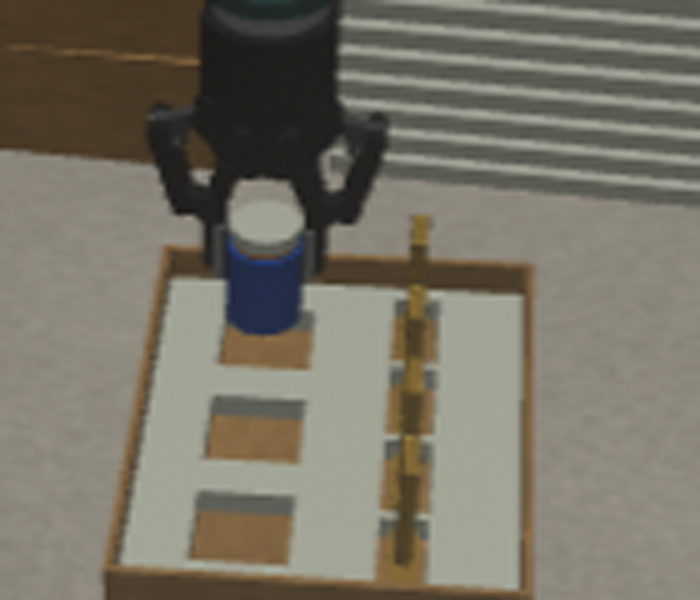

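Emit:
step_arm:
  moves:
    - [[0.1,-0.15,0.8],0,1]
    - [[0.1,-0.15,1.6],0,1]
    - [[0.1,-0.15,2.4],0,1]
    - [[0.1,-0.15,3.2],0,1]
    - [[0.1,-0.15,3.2],0,1]
    - [[0.1,-0.15,3.2],0,1]
    - [[0.1,-0.15,3.2],0,1]
  squeeze: 40

```text
clock: 40.32
position: [0.5875, -0.3552, 0.0511]
ee_rot: [0.004, 0.674, 0.738, 0.002]
contact_force: [-0.1, 0.1, -2.6]
width: 0.0447
```

```bash
python3 plan.py .588 -.3554 .0505 5
```

```text
t=40.3 shift [-0.02, 0.05, 0.06] turn 0.2 rows~0.0 | pos [ 0.5875 -0.3552  0.0511] yawy 5.2 tilt 0.45 q6 -42 q1 -37 -> q6 -36
```

Emit:
step_arm:
  moves:
    - [[0,0,0.1],0,0.1]
    - [[0,0,0.1],0,-0.4]
    - [[0,0,0.1],0,-1]
    - [[0,0,0.1],0,-1]
    - [[0,0,0.1],0,-1]
    - [[0,0,-4],0,-1]
    - [[0,0,-6.5],0,-1]
    - [[0,0,-6.5],0,1]
    - [[0,0,-6.5],0,1]
    - [[0,0,-6.5],0,1]
    - [[0,0,-6.5],0,1]
    - [[0,0,-6.5],0,1]
    - [[0,0,-6.5],0,1]
    - [[0,0,-6.5],0,1]
    - [[0,0,-6.5],0,1]
    - [[0,0,-6.5],0,1]
    - [[0,0,-6.5],0,1]
  squeeze: 40

```text
clock: 41.73
position: [0.587, -0.355, 0.1159]
ee_rot: [0.003, 0.674, 0.738, 0.002]
contact_force: [0.1, 0.5, 0.5]
width: -0.0001
```

```bash
python3 plan.py .588 -.3554 .095 5;python3 - <<'E'
from h import *
a=ctrl.grab_frame("side");crop(a,290,40,430,160,5,"pics/e6.png")
E
```

```text
t=41.7 shift [-0.04, 0.08, 2.09] turn 0.2 rows~0.5 | pos [ 0.587  -0.355   0.1159] yawy 5.2 tilt 0.44 q6 -42 q1 -37 -> q6 -36
```

View pics/e6.png

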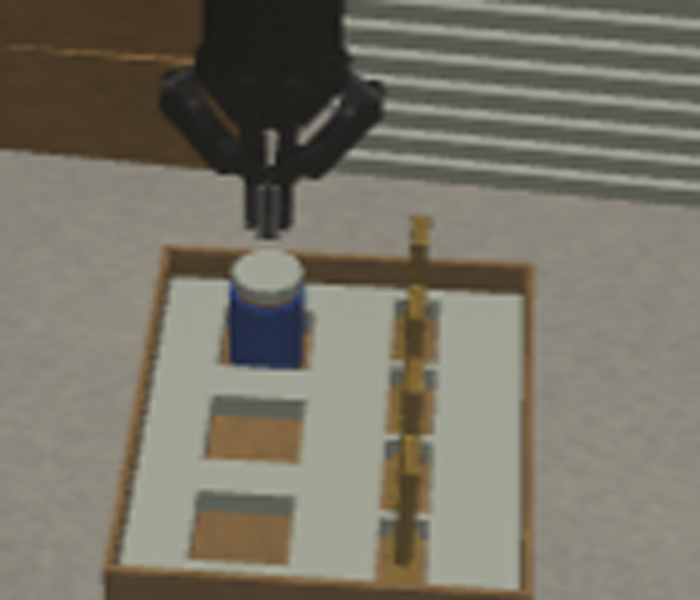

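Emit:
step_arm:
  moves:
    - [[0,0.1,1],0,1]
    - [[0,0.1,1.6],0,1]
    - [[0,0.1,2.1],0,1]
    - [[0,0.1,2.3],0,1]
    - [[0,0.1,2.5],0,1]
    - [[0,0.1,2.6],0,1]
    - [[0,0.1,2.7],0,1]
    - [[0,0.1,2.7],0,1]
    - [[0,0.1,2.7],0,1]
  squeeze: 40

```text
clock: 42.53
position: [0.5884, -0.3552, 0.0893]
ee_rot: [0.004, 0.674, 0.738, 0.002]
contact_force: [0.3, 0.3, 0.3]
width: -0.0003
```

Emit:
step_arm:
  moves:
    - [[0,-0.05,0.1],0,1]
    - [[0,-0.05,0.2],0,1]
    - [[0,-0.05,0.3],0,1]
    - [[0,-0.05,0.3],0,1]
    - [[0,-0.05,0.3],0,1]
  squeeze: 40

```text
clock: 42.95
position: [0.5882, -0.3553, 0.0867]
ee_rot: [0.004, 0.674, 0.738, 0.002]
contact_force: [0.0, 0.4, 4.5]
width: 0.0001
```

Emit:
step_arm:
  moves:
    - [[0,0,0.1],0,1]
    - [[0,0,0.1],0,1]
    - [[0,0,0.1],0,1]
  squeeze: 40

```text
clock: 43.2
position: [0.5883, -0.3553, 0.0861]
ee_rot: [0.004, 0.674, 0.738, 0.002]
contact_force: [-0.5, 0.5, 5.1]
width: -0.0001
```

Emit:
step_arm:
  moves:
    - [[0,0,0.1],0,1]
    - [[0,0,0.15],0,1]
    - [[0,0,0.15],0,1]
    - [[0,0,0.15],0,1]
  squeeze: 40

```text
clock: 43.53
position: [0.5883, -0.3554, 0.086]
ee_rot: [0.005, 0.674, 0.738, 0.002]
contact_force: [-2.4, 0.6, 9.0]
width: -0.0001
```

Emit:
step_arm:
  moves:
    - [[0,0,0.1],0,1]
    - [[0,0,0.2],0,1]
    - [[0,0,0.2],0,1]
    - [[0,0,0.2],0,1]
  squeeze: 40

```text
clock: 43.87
position: [0.5883, -0.3553, 0.086]
ee_rot: [0.005, 0.674, 0.738, 0.002]
contact_force: [-2.0, 2.0, 12.0]
width: -0.0001
```

Emit:
step_arm:
  moves:
    - [[0,0,-2],0,1]
    - [[0,0,-5],0,-1]
    - [[0,0,-9],0,-1]
    - [[0,0,-11.5],0,-1]
    - [[0,0,-11.5],0,-1]
    - [[0,0,-11.5],0,-1]
    - [[0,0,-11.5],0,-1]
    - [[0,0,-11.5],0,-1]
  squeeze: 40

```text
clock: 44.53
position: [0.5861, -0.3542, 0.1985]
ee_rot: [0.003, 0.674, 0.738, 0.002]
contact_force: [0.2, 0.5, 0.3]
width: 0.0826
```

```bash
python3 plan.py .565 .0055 .2 95;python3 - <<'E'
from h import *
a=ctrl.grab_frame("side");crop(a,230,60,410,230,4,"pics/e7.png")
E
```

```text
t=44.5 shift [36.01, 1.16, -0.23] turn -89.8 rows~12.5 | pos [ 0.5861 -0.3542  0.1985] yawy 5.2 tilt 0.39 q6 -42 q1 -37 -> q6 -94
```

View pics/e7.png

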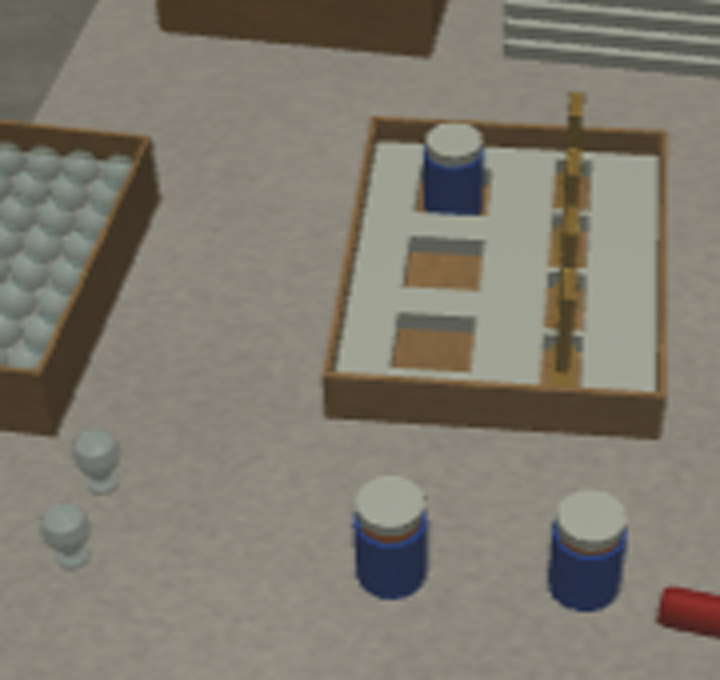

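Lid of tub A is home, others unmoved.

Emit:
step_arm:
  moves:
    - [[36,1.2,-0.2],-90,-1]
    - [[36,1.2,-0.2],-90,-1]
    - [[36,1.2,-0.2],-90,-1]
    - [[36,1.2,-0.2],-90,-1]
    - [[36,1.2,-0.2],-90,-1]
    - [[36,1.2,-0.2],-90,-1]
    - [[36,1.2,-0.2],-90,-1]
    - [[36,1.2,-0.2],-90,-1]
    - [[36,1.2,-0.2],-90,-1]
    - [[36,1.2,-0.2],-90,-1]
    - [[36,1.2,-0.2],-90,-1]
    - [[36,1.2,-0.2],-90,-1]
    - [[36,1.2,-0.2],-90,-1]
    - [[36,1.2,-0.2],-90,-1]
    - [[36,1.2,-0.2],-90,-1]
    - [[36,1.2,-0.2],-90,-1]
    - [[36,1.2,-0.2],-90,-1]
    - [[36,1.2,-0.2],-90,-1]
  squeeze: 40

```text
clock: 46.08
position: [0.5654, 0.0053, 0.1995]
ee_rot: [0.003, -0.045, 0.999, -0.001]
contact_force: [-0.4, -0.4, -0.8]
width: 0.0853
```

```bash
python3 plan.py .564 .0055 .042 95;python3 - <<'E'
from h import *
a=ctrl.grab_frame("side");crop(a,230,60,410,230,4,"pics/e8.png")
E
```

```text
t=46.1 shift [0.24, 0.07, 15.74] turn 0.1 rows~3.8 | pos [0.5654 0.0053 0.1995] yawy 95.1 tilt 0.37 q6 -102 q1 -6 -> q6 -94
```

View pics/e8.png

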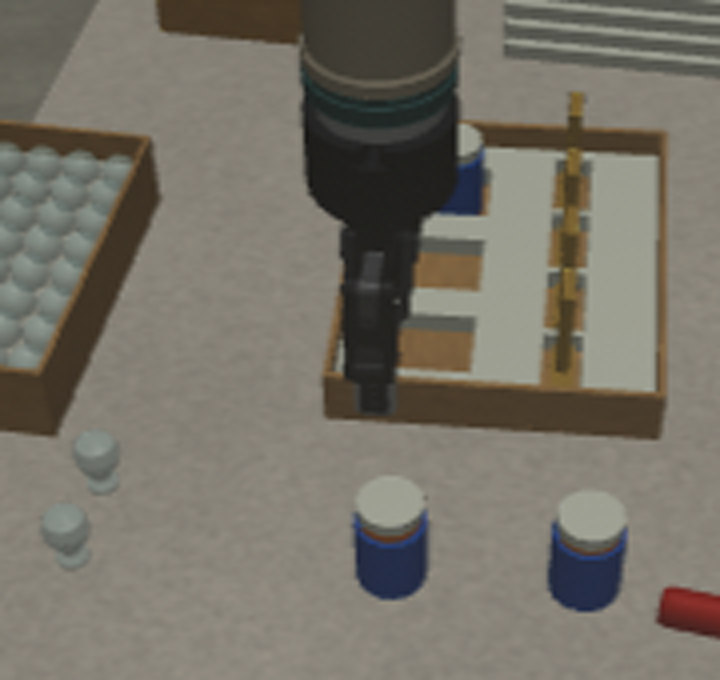

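Emit:
step_arm:
  moves:
    - [[0.3,0,4],0,-1]
    - [[0.3,0,8],0,-1]
    - [[0.3,0,12],0,-1]
    - [[0.3,0,15.7],0,-1]
    - [[0.3,0,15.7],0,-1]
    - [[0.3,0,15.7],0,-1]
    - [[0.3,0,15.7],0,0]
    - [[0.3,0,15.7],0,1]
    - [[0.3,0,15.7],0,1]
    - [[0.3,0,15.7],0,1]
    - [[0.3,0,15.7],0,1]
    - [[0.3,0,15.7],0,1]
    - [[0.3,0,15.7],0,1]
    - [[0.3,0,15.7],0,1]
  squeeze: 40

```text
clock: 47.3
position: [0.5652, 0.0047, 0.0452]
ee_rot: [0.006, -0.045, 0.999, -0.001]
contact_force: [-0.3, 0.6, 5.4]
width: 0.0451
```

Emit:
step_arm:
  moves:
    - [[0,0,-1],0,1]
    - [[0,0,-3],0,1]
    - [[0,0,-6],0,1]
    - [[0,0,-10],0,1]
    - [[0,0,-14],0,1]
    - [[0,0,-15.5],0,1]
    - [[0,0,-15.5],0,1]
    - [[0,0,-15.5],0,1]
    - [[0,0,-15.5],0,1]
  squeeze: 40

```text
clock: 48.05
position: [0.5621, 0.0052, 0.1993]
ee_rot: [0.005, -0.045, 0.999, -0.001]
contact_force: [-0.5, 0.4, -2.3]
width: 0.0447
```

```bash
python3 plan.py .5807 -.2715 .2 5
```

```text
t=48.0 shift [0.63, -27.72, 0.0] turn 90.1 rows~12.6 | pos [0.5621 0.0052 0.1993] yawy 95.1 tilt 0.54 q6 -102 q1 -7 -> q6 -30
```

Emit:
step_arm:
  moves:
    - [[0.6,-27.7,0],90,1]
    - [[0.6,-27.7,0],90,1]
    - [[0.6,-27.7,0],90,1]
    - [[0.6,-27.7,0],90,1]
    - [[0.6,-27.7,0],90,1]
    - [[0.6,-27.7,0],90,1]
    - [[0.6,-27.7,0],90,1]
    - [[0.6,-27.7,0],90,1]
    - [[0.6,-27.7,0],90,1]
    - [[0.6,-27.7,0],90,1]
    - [[0.6,-27.7,0],90,1]
    - [[0.6,-27.7,0],90,1]
    - [[0.6,-27.7,0],90,1]
    - [[0.6,-27.7,0],90,1]
    - [[0.6,-27.7,0],90,1]
    - [[0.6,-27.7,0],90,1]
    - [[0.6,-27.7,0],90,1]
  squeeze: 40

```text
clock: 49.47
position: [0.5807, -0.2711, 0.1992]
ee_rot: [0.003, 0.674, 0.739, 0.002]
contact_force: [-0.4, 1.1, -1.3]
width: 0.0449
```

```bash
python3 plan.py .5807 -.271 .08 5
```

```text
t=49.5 shift [0.03, -0.09, 11.92] turn 0.2 rows~2.9 | pos [ 0.5807 -0.2711  0.1992] yawy 5.2 tilt 0.46 q6 -37 q1 -31 -> q6 -30
```

Emit:
step_arm:
  moves:
    - [[0,-0.2,4],0,1]
    - [[0,-0.2,8],0,1]
    - [[0,-0.2,11.8],0,1]
    - [[0,-0.2,11.8],0,1]
    - [[0,-0.2,11.8],0,1]
    - [[0,-0.2,11.8],0,1]
    - [[0,-0.2,11.8],0,1]
  squeeze: 40

```text
clock: 50.05
position: [0.5817, -0.2726, 0.0843]
ee_rot: [0.006, 0.674, 0.739, 0.003]
contact_force: [0.2, -0.1, -0.8]
width: 0.0451
```

```bash
python3 plan.py .5807 -.272 .051 5;python3 - <<'E'
from h import *
a=ctrl.grab_frame("side");crop(a,290,40,430,160,5,"pics/e9.png")
E
```

```text
t=50.0 shift [0.09, -0.14, 3.33] turn 0.2 rows~0.8 | pos [ 0.5817 -0.2726  0.0843] yawy 5.2 tilt 0.78 q6 -37 q1 -31 -> q6 -30
```

View pics/e9.png

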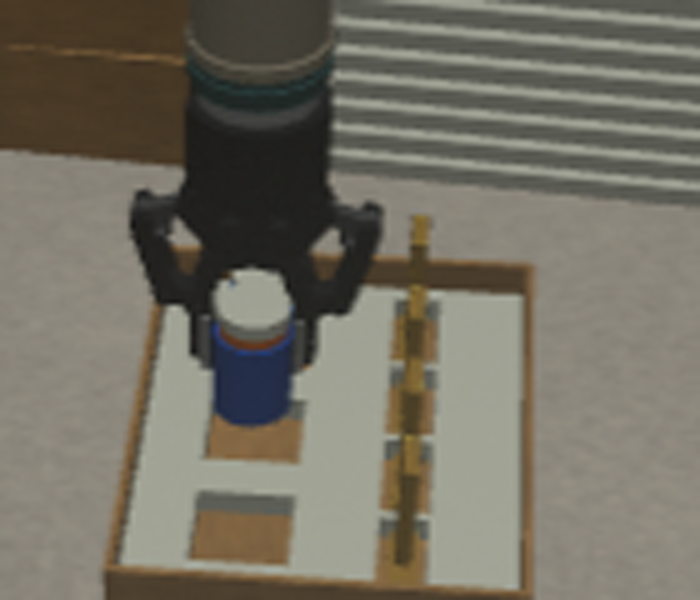

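Emit:
step_arm:
  moves:
    - [[0.1,-0.15,0.8],0,1]
    - [[0.1,-0.15,1.6],0,1]
    - [[0.1,-0.15,2.4],0,1]
    - [[0.1,-0.15,3.3],0,1]
    - [[0.1,-0.15,3.3],0,1]
    - [[0.1,-0.15,3.3],0,1]
    - [[0.1,-0.15,3.3],0,1]
  squeeze: 40

```text
clock: 50.68
position: [0.58, -0.2716, 0.0505]
ee_rot: [0.005, 0.674, 0.739, 0.003]
contact_force: [-0.3, 0.4, -1.8]
width: 0.0448
```

Emit:
step_arm:
  moves:
    - [[0,0,0.1],0,0.1]
    - [[0,0,0.1],0,-0.4]
    - [[0,0,0.1],0,-1]
    - [[0,0,0.1],0,-1]
    - [[0,0,0.1],0,-1]
    - [[0,0,-4],0,-1]
    - [[0,0,-6.5],0,-1]
    - [[0,0,-6.5],0,1]
    - [[0,0,-6.5],0,1]
    - [[0,0,-6.5],0,1]
    - [[0,0,-6.5],0,1]
    - [[0,0,-6.5],0,1]
    - [[0,0,-6.5],0,1]
    - [[0,0,-6.5],0,1]
    - [[0,0,-6.5],0,1]
    - [[0,0,-6.5],0,1]
    - [[0,0,-6.5],0,1]
  squeeze: 40

```text
clock: 52.1
position: [0.5792, -0.2713, 0.1153]
ee_rot: [0.005, 0.674, 0.739, 0.003]
contact_force: [0.4, 0.3, 0.9]
width: 0.0001
```

```bash
python3 plan.py .5807 -.272 .097 5;python3 - <<'E'
from h import *
a=ctrl.grab_frame("side");crop(a,230,60,410,230,4,"pics/e10.png")
E
```

```text
t=52.1 shift [-0.07, 0.12, 1.83] turn 0.2 rows~0.4 | pos [ 0.5792 -0.2713  0.1153] yawy 5.2 tilt 0.68 q6 -37 q1 -31 -> q6 -30
```

View pics/e10.png

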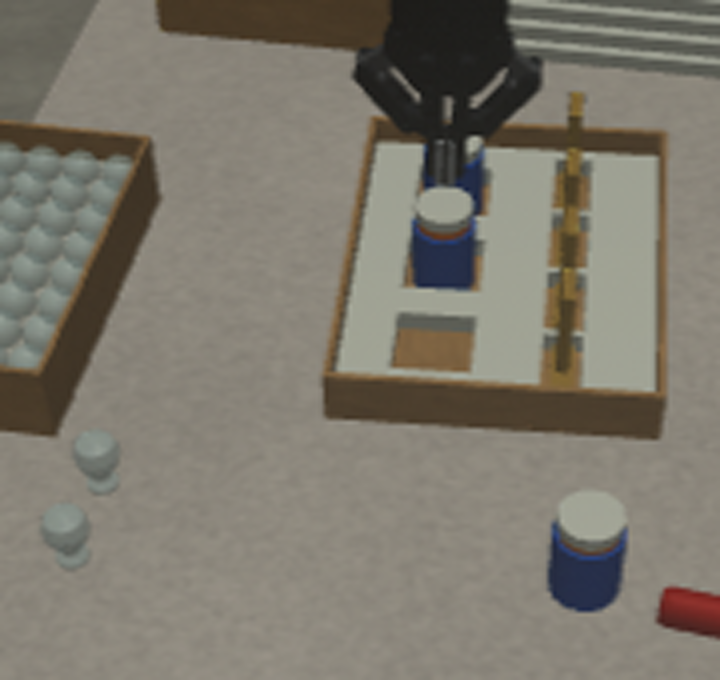

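Emit:
step_arm:
  moves:
    - [[0,0.1,1],0,1]
    - [[0,0.1,1.6],0,1]
    - [[0,0.1,1.9],0,1]
    - [[0,0.1,2.0],0,1]
    - [[0,0.1,2.1],0,1]
    - [[0,0.1,2.2],0,1]
    - [[0,0.1,2.3],0,1]
    - [[0,0.1,2.4],0,1]
    - [[0,0.1,2.5],0,1]
    - [[0,0.1,2.6],0,1]
    - [[0,0.1,2.7],0,1]
    - [[0,0.1,2.8],0,1]
    - [[0,0.1,2.8],0,1]
    - [[0,0.1,2.8],0,1]
  squeeze: 40

```text
clock: 53.32
position: [0.5806, -0.2714, 0.0874]
ee_rot: [0.006, 0.674, 0.739, 0.003]
contact_force: [-0.4, 0.7, 3.3]
width: 0.0003
```

Emit:
step_arm:
  moves:
    - [[0,0,0.1],0,1]
    - [[0,0,0.2],0,1]
    - [[0,0,0.25],0,1]
    - [[0,0,0.25],0,1]
    - [[0,0,0.25],0,1]
  squeeze: 40

```text
clock: 53.73
position: [0.5807, -0.2715, 0.086]
ee_rot: [0.006, 0.674, 0.739, 0.003]
contact_force: [-2.2, 1.0, 8.7]
width: -0.0002
```

Emit:
step_arm:
  moves:
    - [[0,0,0.1],0,1]
    - [[0,0,0.2],0,1]
    - [[0,0,0.2],0,1]
    - [[0,0,0.2],0,1]
  squeeze: 40

```text
clock: 54.07
position: [0.5807, -0.2715, 0.0859]
ee_rot: [0.006, 0.674, 0.739, 0.003]
contact_force: [-3.8, 1.7, 12.7]
width: -0.0004
```

Emit:
step_arm:
  moves:
    - [[0,0,-2],0,1]
    - [[0,0,-5],0,-1]
    - [[0,0,-9],0,-1]
    - [[0,0,-11.5],0,-1]
    - [[0,0,-11.5],0,-1]
    - [[0,0,-11.5],0,-1]
    - [[0,0,-11.5],0,-1]
    - [[0,0,-11.5],0,-1]
  squeeze: 40

```text
clock: 54.73
position: [0.5783, -0.2704, 0.1987]
ee_rot: [0.004, 0.674, 0.739, 0.002]
contact_force: [0.4, 1.4, 0.3]
width: 0.0832
```

```bash
python3 plan.py .4435 -.007 .2 95;python3 - <<'E'
from h import *
a=ctrl.grab_frame("side");crop(a,230,60,410,230,4,"pics/e11.png")
E
```

```text
t=54.7 shift [27.45, -11.02, -0.32] turn -89.8 rows~12.5 | pos [ 0.5783 -0.2704  0.1987] yawy 5.2 tilt 0.56 q6 -37 q1 -31 -> q6 -96
```

View pics/e11.png

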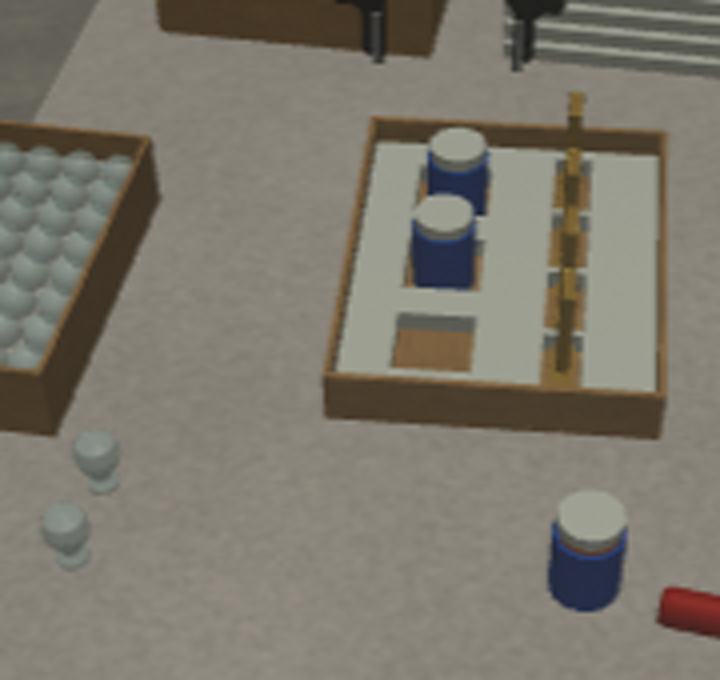

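Emit:
step_arm:
  moves:
    - [[27.5,-11,-0.3],-90,-1]
    - [[27.5,-11,-0.3],-90,-1]
    - [[27.5,-11,-0.3],-90,-1]
    - [[27.5,-11,-0.3],-90,-1]
    - [[27.5,-11,-0.3],-90,-1]
    - [[27.5,-11,-0.3],-90,-1]
    - [[27.5,-11,-0.3],-90,-1]
    - [[27.5,-11,-0.3],-90,-1]
    - [[27.5,-11,-0.3],-90,-1]
    - [[27.5,-11,-0.3],-90,-1]
    - [[27.5,-11,-0.3],-90,-1]
    - [[27.5,-11,-0.3],-90,-1]
    - [[27.5,-11,-0.3],-90,-1]
    - [[27.5,-11,-0.3],-90,-1]
    - [[27.5,-11,-0.3],-90,-1]
    - [[27.5,-11,-0.3],-90,-1]
    - [[27.5,-11,-0.3],-90,-1]
    - [[27.5,-11,-0.3],-90,-1]
  squeeze: 40

```text
clock: 56.28
position: [0.4436, -0.0066, 0.1996]
ee_rot: [0.004, -0.045, 0.999, -0.001]
contact_force: [0.9, 0.1, -0.7]
width: 0.0854
```

```bash
python3 plan.py .4435 -.007 .042 95;python3 - <<'E'
from h import *
a=ctrl.grab_frame("side");crop(a,230,60,410,230,4,"pics/e12.png")
E
```

```text
t=56.3 shift [0.15, 0.01, 15.76] turn 0.2 rows~3.8 | pos [ 0.4436 -0.0066  0.1996] yawy 95.2 tilt 0.54 q6 -105 q1 -10 -> q6 -96
```

View pics/e12.png

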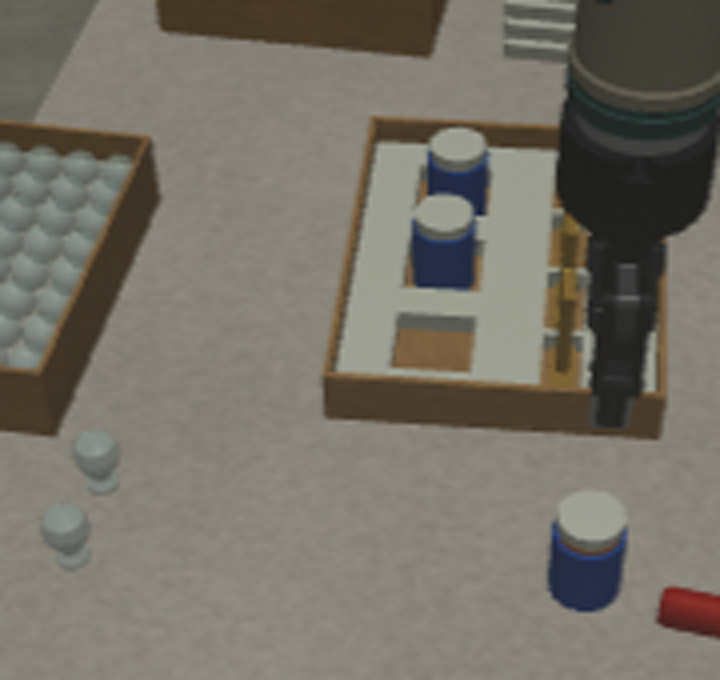

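Emit:
step_arm:
  moves:
    - [[0.2,0,4],0,-1]
    - [[0.2,0,8],0,-1]
    - [[0.2,0,12],0,-1]
    - [[0.2,0,15.7],0,-1]
    - [[0.2,0,15.7],0,-1]
    - [[0.2,0,15.7],0,-1]
    - [[0.2,0,15.7],0,0]
    - [[0.2,0,15.7],0,1]
    - [[0.2,0,15.7],0,1]
    - [[0.2,0,15.7],0,1]
    - [[0.2,0,15.7],0,1]
    - [[0.2,0,15.7],0,1]
    - [[0.2,0,15.7],0,1]
    - [[0.2,0,15.7],0,1]
  squeeze: 40

```text
clock: 57.5
position: [0.4447, -0.0073, 0.0449]
ee_rot: [0.007, -0.045, 0.999, -0.002]
contact_force: [-1.1, 1.6, 7.3]
width: 0.0445
```

Emit:
step_arm:
  moves:
    - [[0,0,-1],0,1]
    - [[0,0,-3],0,1]
    - [[0,0,-6],0,1]
    - [[0,0,-10],0,1]
    - [[0,0,-14],0,1]
    - [[0,0,-15.5],0,1]
    - [[0,0,-15.5],0,1]
    - [[0,0,-15.5],0,1]
    - [[0,0,-15.5],0,1]
  squeeze: 40

```text
clock: 58.25
position: [0.4413, -0.0066, 0.1991]
ee_rot: [0.006, -0.045, 0.999, -0.002]
contact_force: [-0.6, -0.3, -1.6]
width: 0.0446
```

```bash
python3 plan.py .5734 -.1875 .2 5
```

```text
t=58.2 shift [-11.52, -19.21, 0.12] turn 90.2 rows~12.6 | pos [ 0.4413 -0.0066  0.1991] yawy 95.2 tilt 0.72 q6 -105 q1 -10 -> q6 -23
```

Emit:
step_arm:
  moves:
    - [[-11.5,-19.2,0],90,1]
    - [[-11.5,-19.2,0],90,1]
    - [[-11.5,-19.2,0],90,1]
    - [[-11.5,-19.2,0],90,1]
    - [[-11.5,-19.2,0],90,1]
    - [[-11.5,-19.2,0],90,1]
    - [[-11.5,-19.2,0],90,1]
    - [[-11.5,-19.2,0],90,1]
    - [[-11.5,-19.2,0],90,1]
    - [[-11.5,-19.2,0],90,1]
    - [[-11.5,-19.2,0],90,1]
    - [[-11.5,-19.2,0],90,1]
    - [[-11.5,-19.2,0],90,1]
    - [[-11.5,-19.2,0],90,1]
    - [[-11.5,-19.2,0],90,1]
    - [[-11.5,-19.2,0],90,1]
    - [[-11.5,-19.2,0],90,1]
  squeeze: 40

```text
clock: 59.67
position: [0.5728, -0.1873, 0.2003]
ee_rot: [0.005, 0.674, 0.739, 0.003]
contact_force: [-0.8, -0.0, -1.7]
width: 0.0449
```

```bash
python3 plan.py .5734 -.1875 .08 5
```

```text
t=59.7 shift [0.01, -0.07, 12.03] turn 0.3 rows~2.9 | pos [ 0.5728 -0.1873  0.2003] yawy 5.3 tilt 0.63 q6 -30 q1 -25 -> q6 -23
```

Emit:
step_arm:
  moves:
    - [[0,-0.2,4],0,1]
    - [[0,-0.2,8],0,1]
    - [[0,-0.2,11.8],0,1]
    - [[0,-0.2,11.8],0,1]
    - [[0,-0.2,11.8],0,1]
    - [[0,-0.2,11.8],0,1]
    - [[0,-0.2,11.8],0,1]
  squeeze: 40

```text
clock: 60.25
position: [0.5743, -0.1887, 0.0852]
ee_rot: [0.007, 0.674, 0.739, 0.004]
contact_force: [-0.2, -0.2, -1.7]
width: 0.0449
```

```bash
python3 plan.py .5734 -.1885 .0505 5;python3 - <<'E'
from h import *
a=ctrl.grab_frame("side");crop(a,290,40,430,160,5,"pics/e13.png")
E
```

```text
t=60.2 shift [0.04, -0.14, 3.47] turn 0.3 rows~0.8 | pos [ 0.5743 -0.1887  0.0852] yawy 5.3 tilt 0.95 q6 -30 q1 -25 -> q6 -23
```

View pics/e13.png

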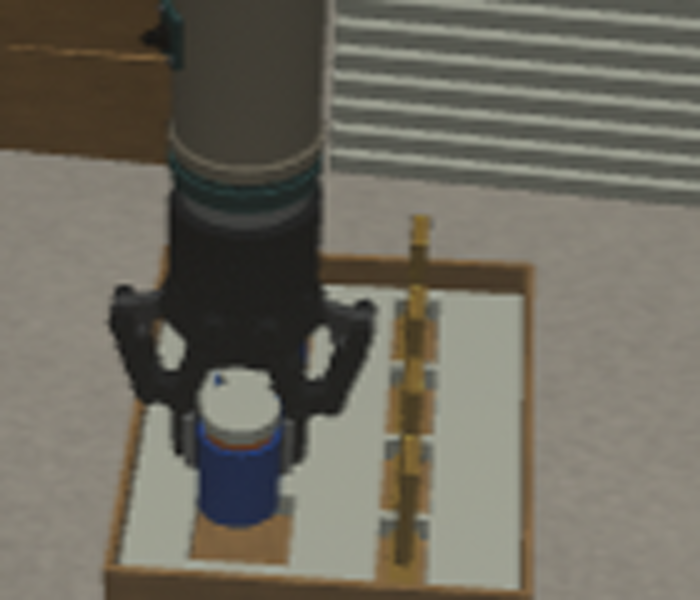

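Emit:
step_arm:
  moves:
    - [[0,-0.15,0.8],0,1]
    - [[0,-0.15,1.6],0,1]
    - [[0,-0.15,2.4],0,1]
    - [[0,-0.15,3.4],0,1]
    - [[0,-0.15,3.4],0,1]
    - [[0,-0.15,3.4],0,1]
    - [[0,-0.15,3.4],0,1]
  squeeze: 40

```text
clock: 60.88
position: [0.5727, -0.1887, 0.0504]
ee_rot: [0.007, 0.674, 0.739, 0.003]
contact_force: [0.2, 0.3, -0.5]
width: 0.0449
```

Emit:
step_arm:
  moves:
    - [[0,0,0.1],0,0.1]
    - [[0,0,0.1],0,-0.4]
    - [[0,0,0.1],0,-1]
    - [[0,0,0.1],0,-1]
    - [[0,0,0.1],0,-1]
    - [[0,0,-4],0,-1]
    - [[0,0,-6.5],0,-1]
    - [[0,0,-6.5],0,1]
    - [[0,0,-6.5],0,1]
    - [[0,0,-6.5],0,1]
    - [[0,0,-6.5],0,1]
    - [[0,0,-6.5],0,1]
    - [[0,0,-6.5],0,1]
    - [[0,0,-6.5],0,1]
    - [[0,0,-6.5],0,1]
    - [[0,0,-6.5],0,1]
    - [[0,0,-6.5],0,1]
  squeeze: 40

```text
clock: 62.3
position: [0.5717, -0.1884, 0.1153]
ee_rot: [0.007, 0.674, 0.739, 0.003]
contact_force: [-0.1, -0.6, -1.3]
width: -0.0003
```

```bash
python3 plan.py .5734 -.1885 .087 5;python3 - <<'E'
from h import *
a=ctrl.grab_frame("side");crop(a,230,60,410,230,4,"pics/e14.png")
E
```

```text
t=62.3 shift [-0.01, 0.13, 2.83] turn 0.3 rows~0.7 | pos [ 0.5717 -0.1884  0.1153] yawy 5.3 tilt 0.84 q6 -30 q1 -25 -> q6 -23
```

View pics/e14.png

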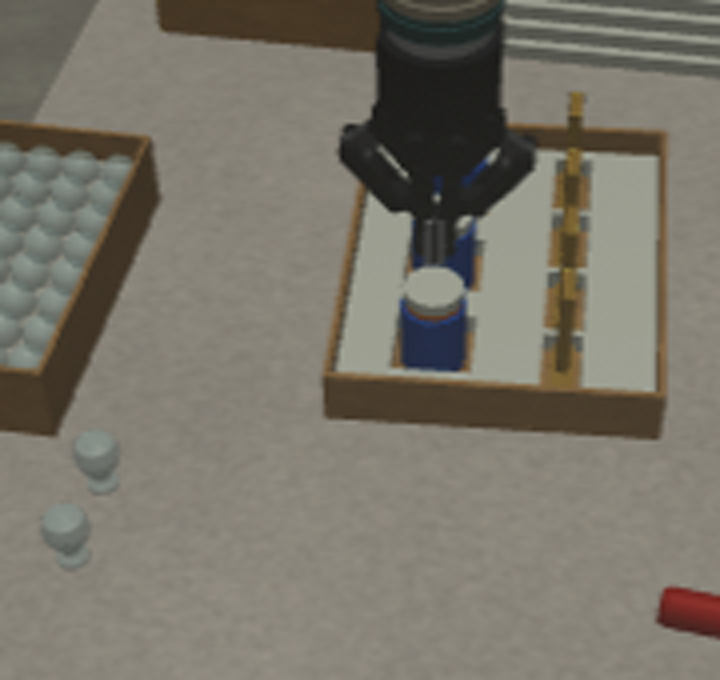

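Emit:
step_arm:
  moves:
    - [[0,0.1,1],0,1]
    - [[0,0.1,1.6],0,1]
    - [[0,0.1,1.9],0,1]
    - [[0,0.1,2.0],0,1]
    - [[0,0.1,2.1],0,1]
    - [[0,0.1,2.2],0,1]
    - [[0,0.1,2.3],0,1]
    - [[0,0.1,2.4],0,1]
    - [[0,0.1,2.5],0,1]
    - [[0,0.1,2.6],0,1]
    - [[0,0.1,2.7],0,1]
    - [[0,0.1,2.8],0,1]
    - [[0,0.1,2.8],0,1]
    - [[0,0.1,2.8],0,1]
  squeeze: 40

```text
clock: 63.52
position: [0.5732, -0.1885, 0.0875]
ee_rot: [0.007, 0.674, 0.739, 0.004]
contact_force: [-1.0, 0.2, 4.2]
width: 0.0002
```

Emit:
step_arm:
  moves:
    - [[0,0,0.1],0,1]
    - [[0,0,0.2],0,1]
    - [[0,0,0.25],0,1]
    - [[0,0,0.25],0,1]
    - [[0,0,0.25],0,1]
  squeeze: 40

```text
clock: 63.93
position: [0.5733, -0.1885, 0.086]
ee_rot: [0.007, 0.674, 0.739, 0.004]
contact_force: [-2.7, 1.4, 9.7]
width: 0.0001
```

Emit:
step_arm:
  moves:
    - [[0,0,0.1],0,1]
    - [[0,0,0.15],0,1]
    - [[0,0,0.15],0,1]
    - [[0,0,0.15],0,1]
  squeeze: 40

```text
clock: 64.27
position: [0.5733, -0.1885, 0.086]
ee_rot: [0.007, 0.674, 0.739, 0.004]
contact_force: [-3.5, 2.0, 11.4]
width: 0.0
```

Emit:
step_arm:
  moves:
    - [[0,0,-2],0,1]
    - [[0,0,-6],0,1]
    - [[0,0,-10],0,1]
    - [[0,0,-14],0,1]
    - [[20,0,-14],0,1]
    - [[20,0,-14],0,1]
    - [[20,0,-14],0,1]
    - [[20,0,-14],0,1]
    - [[20,0,-14],0,1]
    - [[20,0,-14],0,1]
    - [[36,0,-14],0,1]
    - [[36,0,-14],0,1]
    - [[36,0,-14],0,1]
    - [[36,0,-14],0,1]
    - [[36,0,-14],0,1]
    - [[36,0,-14],0,1]
    - [[36,0,-14],0,1]
  squeeze: 40

```text
clock: 65.68
position: [0.538, 0.1701, 0.2232]
ee_rot: [0.007, 0.674, 0.739, 0.003]
contact_force: [0.6, 0.8, -0.3]
width: 0.0002
```

Run:
```python
from h import *
a=ctrl.grab_frame("side");crop(a,230,60,410,230,4,"pics/f1.png")
b=ctrl.grab_frame("top");crop(cv2.convertScaleAbs(b,alpha=1.6),310,120,490,270,4,"pics/f2.png")
```

```text
(no output)
```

View pics/f1.png

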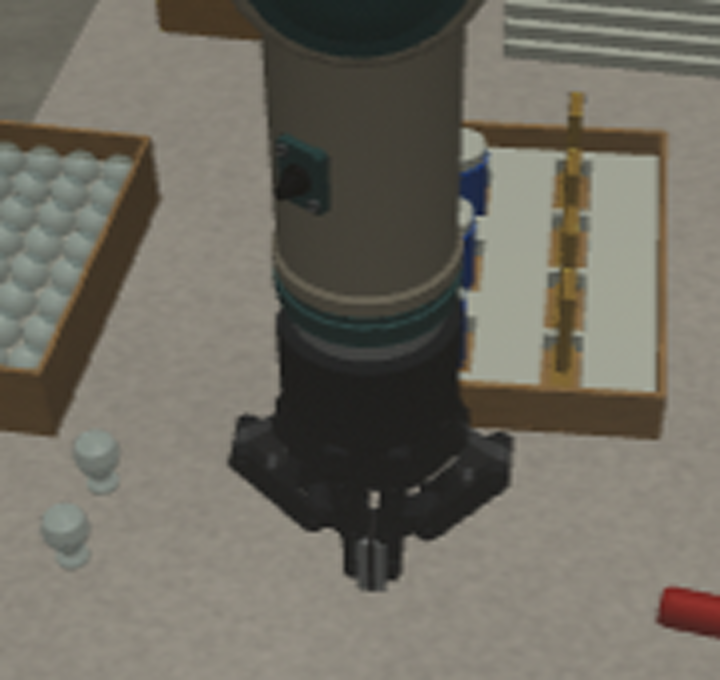

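View pics/f2.png

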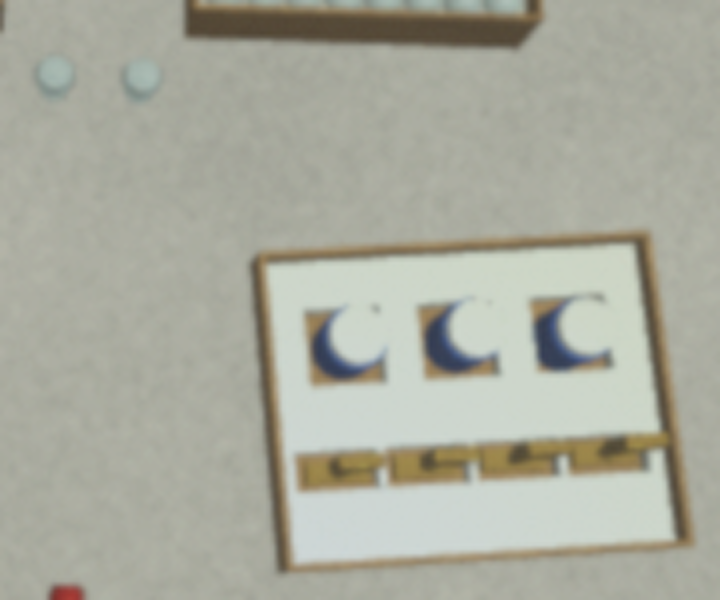

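Emit:
step_arm:
  moves:
    - [[10,-12,-3],0,1]
    - [[10,-12,-3],0,1]
    - [[10,-12,-3],0,1]
    - [[10,-12,-3],0,1]
    - [[10,-12,-3],0,1]
    - [[10,-12,-3],0,1]
    - [[10,-12,-3],0,1]

```text
clock: 66.37
position: [0.4103, 0.2571, 0.2512]
ee_rot: [0.008, 0.675, 0.738, 0.004]
contact_force: [-0.2, -0.3, 0.6]
width: 0.0
```

Run:
```python
from h import *
a=ctrl.grab_frame("side");crop(a,230,60,410,230,4,"pics/f3.png")
```

```text
(no output)
```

View pics/f3.png

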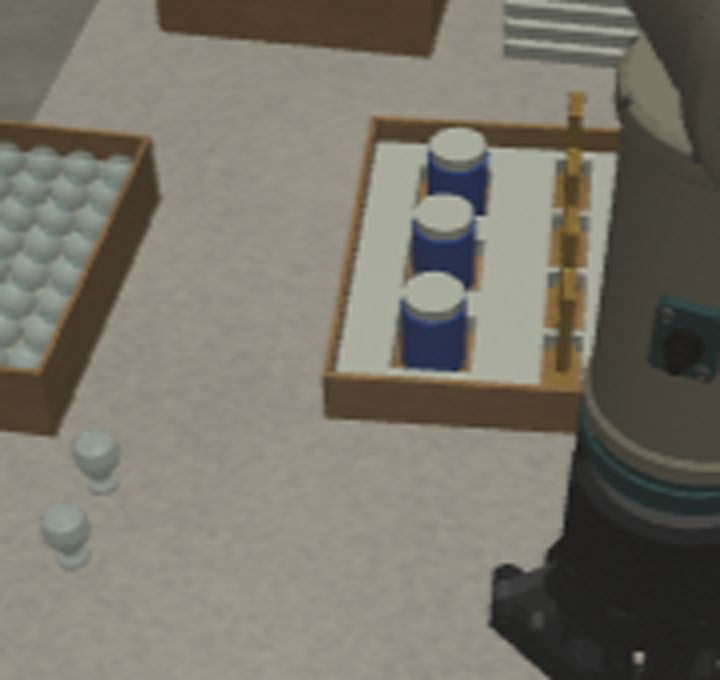

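```bash
python3 -c "
from rig import ctrl
print(ctrl.hand_in())"
```

```text
the job is handed in; nothing more can be done
None
```

I packed the whole kit and handed it in at about 66 s of the 210 s allowed. All four brass pulls were turned in line with their slots, drawn out and stood upright, one to each pull pocket. After that, all three tubs went into their wells and I pressed each lid.

- **Lids:** each one reached a firm stop, with the tool settling at the same height (86 mm) under 11–13 N. No orange collar showed on any lid in the last side picture.
- **Final pictures:** both cameras showed the pulls and tubs in place and upright. The glass knobs had not moved, and the arm was clear of everything.
- **Pull angles disagreed with the brief:** I measured the pulls at about 3°, 8°, 30° and 30° from their slots, not 45–90°. I worked from the measured angles, and every pull came out freely.
- **Small shift of one tub:** the first tub looked about 1 pixel (roughly 2 mm) further over in its well after I placed the second. It stayed upright and inside its well.
- **Tub knock:** I did not see any tub get knocked aside during the run.

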